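# Trial layout of a power supply on its chassis

## Robot

A 6-joint arm with a two-finger parallel gripper is mounted at the origin on the work surface. World frame = base frame: x ahead of the robot, y to its left, z up, the work surface at z = 0. Lengths are in m, angles in degrees, forces in N, time in s.
With the tool pointing down it reaches from about 0.4 to 0.825 m from the base axis. Payload 7 kg.
Tool frame: the origin (TCP) lies midway between the tips of the shut fingers; the grasp point (between the pads) lies 19 mm behind it; z points along the fingers, y is the direction in which the jaws open and shut (so a half turn about z gives the same grasp; the last joint's range is limited). The gripper opens to 88 mm and grips with 3 to 60 N. Pads are 19 mm wide; open, the fingers measure 130 mm over their backs; the gripper's body (78 mm by 193 mm) begins 47 mm behind the grasp point.
Start: joints at [92.768, 20.546, 0.682, 0, -70.136, -16.507], TCP at [0.16, 0.656, 0.227] pointing down, gripper open.
Joint ranges: [-176.03, 176.03], [-82.01, 121.73], [-58.28, 71.71], [-173.87, 95.51], [-174.79, -0.11], [-173.66, 173.66]. Speed limits (degrees/s): [136.94, 136.94, 172.46, 180, 180, 180].

## Interface

Orientations are given as [roll, pitch, yaw] about the fixed x, y, z axes, in that order (R = Rz(yaw) Ry(pitch) Rx(roll)).
In Python, from plant import sensors, cams, job gives the robot as it stands.
- The arm moves only by the tool move_arm, never from a script. Its argument "commands" is a list of rows, each a list of 7 numbers: the finger opening in cm, from 0 to 8.76, then the shift along the tool's x, y, z in cm, then the turn, a rotation vector about the tool's x, y, z in rad. In form: [[hand, x, y, z, wx, wy, wz], ...]. A call has exactly 8 rows; each row is the pose to reach, as a shift and turn from the pose commanded when the call began, along the tool's axes at that moment; what a row does not reach only later rows make up. A row lasts 1/8 s, in which the tool goes at most 62.5 mm and 10.7 degrees, less where a joint would pass 70% of its speed; a pose out of reach is approached as far as the arm can. A call with a gripper value outside its range is refused whole. The fingers move at their own pace and stop on an object; the grip force is fixed at half the most. Time passes only in rows, so rows that repeat a pose let the fingers close, or fill a call up. It gives the time, the measured TCP pose, the force and the opening at its end, in the units of the state.
- sensors.get_obs(): the state, without advancing time (a new reading comes with each control period).
- cams.snapshot(name): name is "side" or "top"; returns a dict with "frame" (420x560x3 uint8, red, green, blue), "camera_matrix" (3x3 intrinsics, pixels), "R" (3x3) and "t" (3): a world point X has camera coordinates R X + t. Camera axes: x right, y down, z forward; pixel columns grow to the right and rows downward; lengths in m; the calibration is good to about 2 mm. A picture is of the moment at which its call begins. There is no depth.
- job.close_job(): hands the job in, once; it reports no verdict.
The state is a dict: "clock": time; "joint_pos": joint angles; "qvel": joint speeds; "tau": joint torques, N m; "tool_pos": TCP position; "orientation": TCP orientation; "force": force on the tool from outside, world axes, zero at the start; "moment": the same for the moment, N m; "opening": finger opening in m.
Only numpy, scipy, OpenCV 4.12 (cv2) and the standard library are available. Lean on these libraries where they do the work, as an engineer would, in place of code of your own. Each camera call takes 0.05 s, during which the arm holds its last target.

## Task

Make a trial layout of the power supply on the bare aluminium chassis: onto the upright stud thread first the black insulating pad, then the copper ring transformer, then the steel clamp collar with its narrow hub upwards, so that they lie flat on one another. Stand the capacitor upright, terminals up, on the chassis plate midway between the stud and the terminal block, and set the heat sink, fins up, directly behind the terminal block (on the side away from the chassis's upturned front edge), parallel to it, leaving a gap of about 35 mm between the two. Let go of everything, and do not disturb the tin or the solder reel.

Things in the scene. Friction and masses are not known exactly. Their poses are not given: they have to be found in the camera images.
- chassis: Flat aluminium plate fixed to the bench, 240 mm (x) by 340 mm (y), 3 mm thick, with an upturned edge 20 mm high along its front (-x) side, the side towards the robot. Origin at the centre of its underside, on the bench; x points to the back, y to the left seen from the front. Lies anywhere within a few cm, turned up to 0.25 rad.
- stud: Upright steel stud, 10 mm diameter with a slightly tapered tip, its top 54 mm above this origin, rising from the centre of a round steel foot 40 mm in diameter and 3 mm thick. Fixed on the chassis, on its left or right half (changes from start to start). Origin at the centre of the foot's underside, on the top face of the chassis plate; axes parallel to the chassis's.
- terminal_block: Black terminal block with two rows of brass screws, 22 mm (x, front to back) by 50 mm (y), 18 mm high. Fixed on the chassis on the other half from the stud, about 200 mm from it (sideways; up to 24 mm farther front or back). Origin at the centre of its underside, on the top face of the chassis plate; +x points to the back of the chassis; axes parallel to the chassis's.
- pad: Black flat insulating ring (rigid), 46 mm outside diameter, 24 mm hole, 12 mm thick, 30 g, loose, lying on the bench to the right of the chassis. Origin at the centre of its underside, z up along the hole.
- toroid: Copper-wound ring transformer, 62 mm outside diameter, 26 mm hole, 26 mm high, about 0.3 kg, loose, lying flat on the bench. Origin at the centre of its underside, z up along the hole.
- collar: Steel clamp collar, loose, lying on its flange: flange 50 mm in diameter and 5 mm thick, on it a hub 30 mm in diameter up to 20 mm total height, a 20 mm hole through both, 80 g. Origin at the centre of the flange's underside, z up along the hole.
- capacitor: Grey capacitor can, upright, 35 mm diameter, 50 mm high (two 3 mm steel terminals on its black top are look only), about 70 g, loose. Origin at the centre of its underside, z up.
- heat_sink: Aluminium heat sink, loose, 30 mm (x) by 56 mm (y, the long way) by 32 mm high, five upright fins along y on a 6 mm base; the outer fins are flat faces 30 mm apart that can be gripped. About 0.11 kg. Origin at the centre of its underside, z up. Either way round is the same.
- tin: Open round steel tin, 84 mm across, 45 mm high, bystander left of the robot. Origin at the centre of its underside.
- reel: White solder reel standing on its flange, 56 mm across, 40 mm high, bystander to the right. Origin at the centre of its underside.
Mind the look-alikes: they are no part of the job. What is shaped like the heat_sink but green or purple is not meant.

How it is judged:
By the outcome, as a careful person would: the job done as asked, in the order asked, and still so for the second after the job is handed in, with the robot touching nothing.
It also fails if it takes over 120 s, if anything falls off the work surface, if the arm or the gripper's body presses on something with over 40 N, if the wrist force passes 120 N, or if a joint passes its speed limit or range.

## Working session

There is one attempt and no reset: what is moved stays moved. The work goes in short steps, Python scripts to look and compute and a tool call to move; the robot and the scene stay as the last step left them, time stands still between calls to the robot, and variables do not carry over. Pictures are saved under pics/ and viewed, and the job is handed in when it is done.

Besides the shell and the picture viewer there is one more tool, called after "Emit:" as name(argument=value, ...), one argument or row to a line, values as JSON. move_arm: Moves the arm, as the interface text tells. Its arguments: {"type":"object","properties":{"commands":{"type":"array"}},"required":["commands"]}

```bash
mkdir -p pics; ls; python3 - <<'E'
from plant import sensors, cams, job
import cv2,numpy as np
o=sensors.get_obs();print(o)
for n in("side","top"):
    s=cams.snapshot(n);cv2.imwrite(f"pics/{n}0.png",s["frame"][:,:,::-1]);np.savez(f"pics/{n}0.npz",**s)
    print(n,s["camera_matrix"],s["R"],s["t"])
E
```

```text
pics
{'clock': 0.0, 'joint_pos': array([ 9.27680931e+01,  2.05906504e+01,  6.34196519e-01, -1.89291280e-02,
       -7.01359739e+01, -1.65058007e+01]), 'qvel': array([ 0.06384845,  0.0007842 ,  0.02840991, -0.00971627,  0.00285951,
       -0.06665194]), 'tau': array([ 4.15470122e-04, -5.82717884e+01,  2.93056834e+01,  6.99736968e+00,
        6.95154449e-03, -1.45626946e-04]), 'tool_pos': array([0.16022712, 0.6552089 , 0.2256385 ]), 'orientation': array([ 1.79906325e+02, -9.20088648e-03, -1.37441464e+01]), 'force': array([0.62250596, 0.01500257, 0.31894944]), 'moment': array([-0.0319736 ,  0.05399436,  0.01633363]), 'opening': 0.08770113421083696}
side [[482.96045862   0.         281.02027558]
 [  0.         482.96045862 206.04956658]
 [  0.           0.           1.        ]] [[ 9.95583776e-01 -9.38722725e-02  9.70320007e-04]
 [-5.78988787e-02 -6.22130256e-01 -7.80769917e-01]
 [ 7.38963119e-02  7.77265682e-01 -6.24817889e-01]] [-0.51433525  0.08804994  1.2529185 ]
top [[535.77837698   0.         287.24712926]
 [  0.         535.77837698 202.99156055]
 [  0.           0.           1.        ]] [[-0.01106523 -0.99991975 -0.0061689 ]
 [-0.99494759  0.01162543 -0.09972028]
 [ 0.099784    0.00503431 -0.99499639]] [0.05668848 0.49659383 1.31468294]
```

View pics/side0.png

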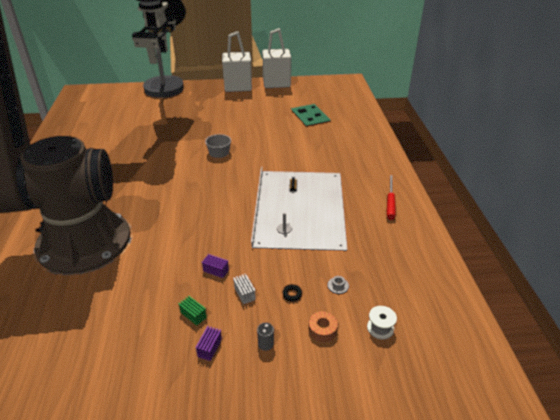

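View pics/top0.png

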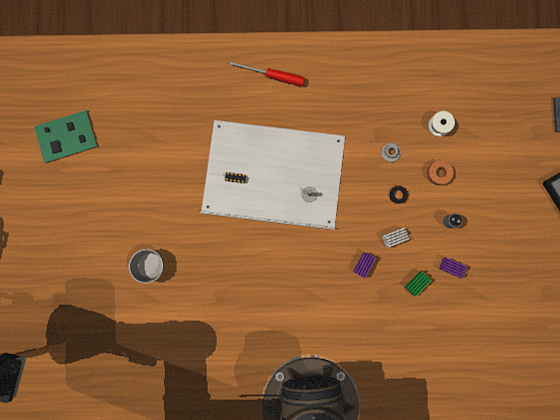

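The side view shows the chassis at about (300,210), with the stud at (285,228) and the terminal block at (293,185). The loose parts are the pad (292,293), collar (338,285), toroid (323,325), capacitor (266,337) and silver heat sink (245,289). In the top view the stud foot is at (310,194) and the block at (236,178). I'll zoom in next.

```bash
cat > h.py <<'E'
import numpy as np,cv2
def load(n):
    return dict(np.load(f"pics/{n}.npz"))
def ray(s,u,v,z):
    d=s["R"].T@np.linalg.solve(s["camera_matrix"],np.array([u,v,1.]));c=-s["R"].T@s["t"]
    return c+d*(z-c[2])/d[2]
def proj(s,X):
    p=s["camera_matrix"]@(s["R"]@np.asarray(X,float)+s["t"]);return p[:2]/p[2]
def tri(obs):
    A=[];b=[]
    A=np.zeros((3,3));b=np.zeros(3)
    for s,u,v in obs:
        d=s["R"].T@np.linalg.solve(s["camera_matrix"],np.array([u,v,1.]));d/=np.linalg.norm(d);c=-s["R"].T@s["t"]
        P=np.eye(3)-np.outer(d,d);A+=P;b+=P@c
    return np.linalg.solve(A,b)
def crop(s,x0,y0,x1,y1,k,fn):
    im=cv2.resize(s["frame"][y0:y1,x0:x1,::-1],None,fx=k,fy=k,interpolation=cv2.INTER_CUBIC)
    for x in range((x0+9)//10*10,x1,10): cv2.putText(im,str(x),((x-x0)*k,8),0,.3,(0,0,255)) if x%20==0 else 0;cv2.line(im,((x-x0)*k,9),((x-x0)*k,13),(0,0,255))
    for y in range((y0+9)//10*10,y1,10): cv2.putText(im,str(y),(0,(y-y0)*k),0,.3,(0,0,255))
    cv2.imwrite(fn,im)
E
python3 - <<'E'
from h import *
t=load("top0");s=load("side0")
crop(t,195,115,355,235,5,"pics/c1.png")
crop(t,345,105,475,305,3,"pics/c2.png")
crop(s,170,245,410,365,3,"pics/c3.png")
crop(s,245,165,355,255,7,"pics/c4.png")
c=[(217,122),(344,136),(334,228),(202,212.5)]
for a in c: print(ray(t,*a,.003))
E
```

```text
[0.7117634  0.23025626 0.003     ]
[ 0.67087831 -0.09674357  0.003     ]
[ 0.43448445 -0.06635791  0.003     ]
[0.47767412 0.26790717 0.003     ]
```

View pics/c1.png

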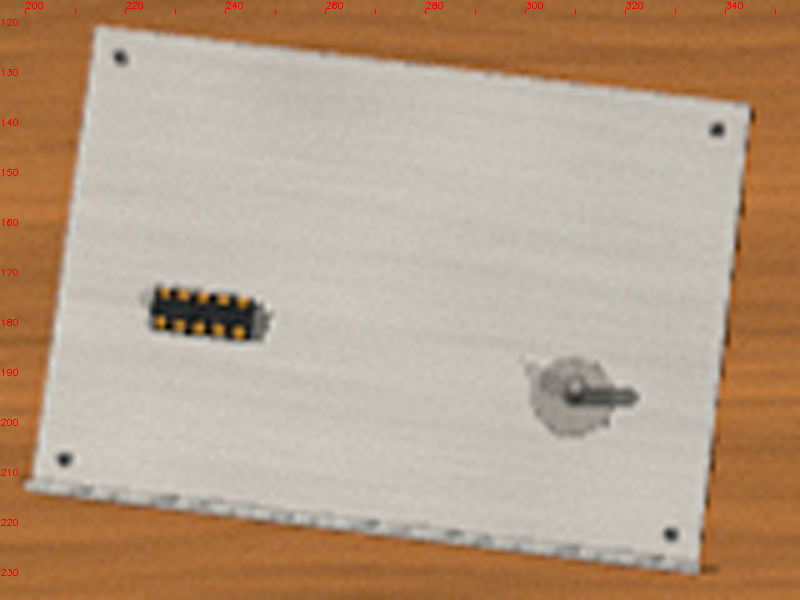

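View pics/c2.png

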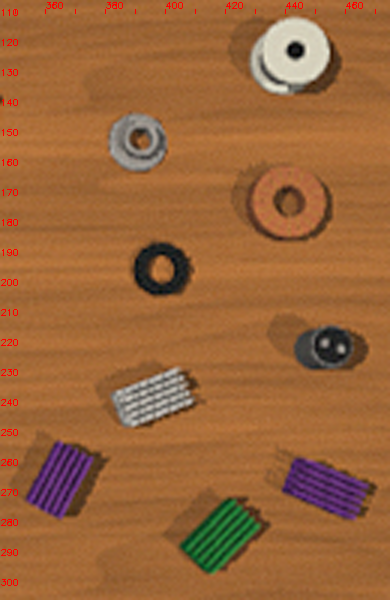

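View pics/c3.png

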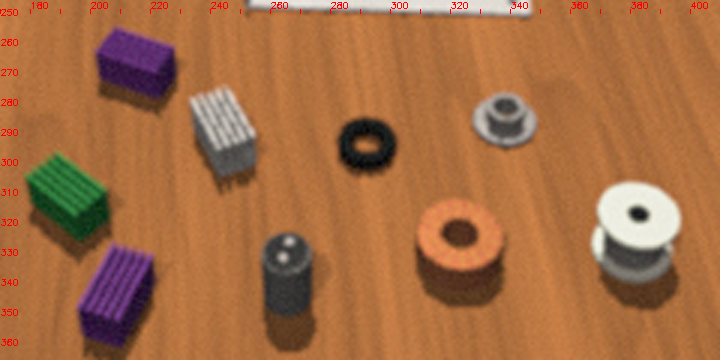

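View pics/c4.png

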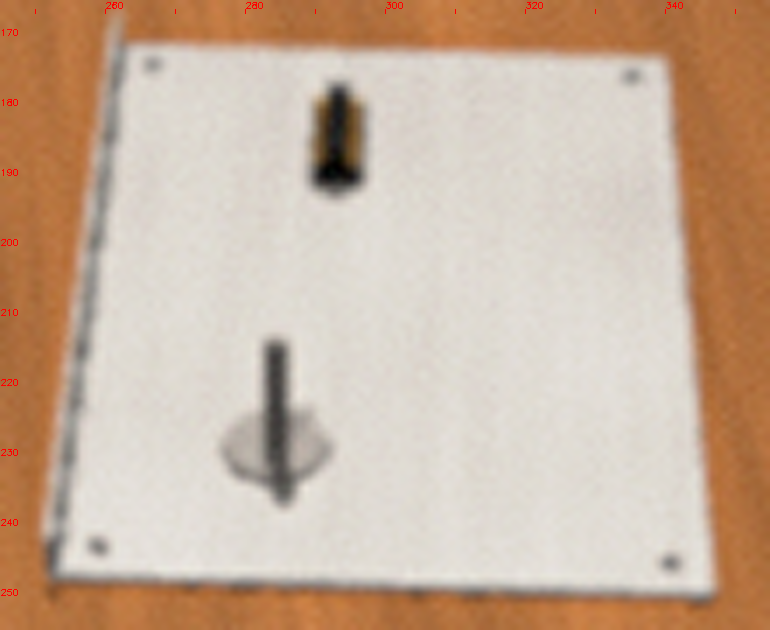

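The top crop shows the chassis corner screws at (217.5,127), (337,141), (327,222) and (206.5,207). The block centre is about (234,178) and the stud foot about (308,195), with the stud tip near (308,191). Loose parts are at pad (398,195), collar (390,152), toroid (441,172), capacitor top (455,219) and heat sink (396,237). Next I'll measure them with masks.

```bash
cat > m.py <<'E'
from h import *
import sys
def blob(s,mask,roi):
    m=np.zeros(mask.shape,np.uint8);x0,y0,x1,y1=roi;m[y0:y1,x0:x1]=mask[y0:y1,x0:x1]
    cs,_=cv2.findContours(m*255,cv2.RETR_EXTERNAL,cv2.CHAIN_APPROX_NONE)
    c=max(cs,key=cv2.contourArea);return c
if __name__=="__main__":
    t=load("top0");s=load("side0")
    np.set_printoptions(precision=4,suppress=True)
    for nm,S,rois in(("top",t,dict(pad=(385,183,412,210),tor=(426,158,460,188),col=(378,140,405,165),cap=(440,208,470,234),hs=(378,225,412,252),blk=(218,168,254,188))),
                     ("side",s,dict(pad=(275,280,303,306),tor=(303,308,340,345),col=(322,273,352,298),cap=(255,318,278,354),hs=(228,270,260,306),blk=(282,172,300,196)))):
        f=S["frame"];hsv=cv2.cvtColor(f,cv2.COLOR_RGB2HSV).astype(int);h,sa,v=hsv[...,0],hsv[...,1],hsv[...,2]
        M=dict(pad=(v<75)&(sa<140),tor=(h<11)&(sa>100)&(v>130),col=(sa<70)&(v>60),cap=(sa<80),hs=(sa<80)&(v>60),blk=(v<75))
        for k,r in rois.items():
            try:
                c=blob(S,M[k].astype(np.uint8),r);e=cv2.fitEllipse(c);b=cv2.boundingRect(c)
                print(nm,k,"area",cv2.contourArea(c),"ell",np.round(e[0],2),np.round(e[1],1),round(e[2]),"bb",b,"rect",cv2.minAreaRect(c))
            except Exception as ex: print(nm,k,ex)
E
python3 m.py
```

```text
top pad area 216.5 ell [398.39 194.27] [16.2 17.4] 93 bb (390, 186, 18, 17) rect ((398.5, 194.0), (16.0, 17.0), 90.0)
top tor area 3.0 ell [432.   176.72] [1.4 6.1] 61 bb (430, 175, 6, 4) rect ((432.7001037597656, 176.40000915527344), (1.3416407108306885, 5.366563320159912), 63.43495178222656)
top col area 259.5 ell [390.42 151.98] [18.1 18.4] 155 bb (381, 143, 19, 19) rect ((390.0, 152.0), (18.0, 18.0), 90.0)
top cap area 195.0 ell [452.67 220.61] [13.4 18.8] 83 bb (443, 214, 20, 14) rect ((452.5, 220.5), (13.0, 19.0), 90.0)
top hs area 285.0 ell [395.14 237.27] [14.  28.6] 70 bb (382, 228, 28, 19) rect ((395.4819641113281, 237.35308837890625), (13.497611999511719, 25.487512588500977), 68.96248626708984)
top blk area 70.5 ell [235.6  177.42] [ 7.4 20.7] 98 bb (225, 173, 21, 10) rect ((235.03794860839844, 177.5448455810547), (20.263099670410156, 8.055412292480469), 4.763640880584717)
side pad area 211.0 ell [291.92 292.58] [15.9 17.5] 99 bb (283, 285, 19, 17) rect ((292.0, 293.0), (16.0, 18.0), 90.0)
side tor area 4.0 ell [316.77 331.2 ] [2.6 4.4] 30 bb (315, 329, 4, 5) rect ((316.5500183105469, 330.8500061035156), (2.2135939598083496, 4.427187919616699), 18.43494987487793)
side col area 255.5 ell [337.93 284.77] [16.6 19.9] 98 bb (328, 276, 21, 18) rect ((337.7500305175781, 285.2500305175781), (18.384775161743164, 17.677669525146484), 45.0)
side cap area 332.0 ell [265.21 335.9 ] [15.4 28.3] 0 bb (258, 323, 16, 27) rect ((265.5, 336.0), (26.0, 15.0), 90.0)
side hs area 395.5 ell [244.2  288.47] [17.4 30.3] 157 bb (233, 275, 22, 29) rect ((244.65000915527344, 288.45001220703125), (27.195587158203125, 18.024980545043945), 71.56504821777344)
side blk area 28.5 ell [292.65 185.59] [ 4.8 12.7] 2 bb (290, 178, 6, 13) rect ((292.5, 184.0), (5.0, 12.0), 0.0)
```

```bash
cat > m2.py <<'E'
from m import *
np.set_printoptions(precision=4,suppress=True)
t=load("top0");s=load("side0")
for nm,S,r in(("top",t,(426,158,460,188)),("side",s,(303,308,342,345))):
    f=S["frame"].astype(int);m=((f[...,0]-f[...,2]>75)&(f[...,0]>150)&(f[...,1]<125)).astype(np.uint8)
    hsv=cv2.cvtColor(S["frame"],cv2.COLOR_RGB2HSV).astype(int)
    cy,cx=(172,434) if nm=="top" else (316,322)
    print(nm,"tor pix",S["frame"][cy,cx],hsv[cy,cx],"wood",S["frame"][r[1],r[0]],hsv[r[1],r[0]])
print("pad",ray(t,398.4,194.3,.009),ray(s,291.95,292.8,.008))
print("col flange",ray(t,390.2,152.1,.008),ray(s,337.9,284.9,.009))
print("tor",ray(t,441.3,172.2,.026),ray(s,322.9,323,.026))
print("cap",ray(t,455.6,220.2,.05),ray(s,266,329.3,.05),tri([(t,455.6,220.2),(s,266,329.3)]))
print("hs mid",ray(t,396,237,.03),ray(s,243,283,.032))
print("foot",ray(t,307.6,194.7,.006),ray(s,283.2,228.3,.006)); print("tip",ray(t,308.3,191.2,.057),ray(s,284,214,.057),tri([(t,308.3,191.2),(s,284,214)]))
print("blk top",ray(t,235-1,177.5,.021),ray(s,292.5,184-1.2,.021))
P=[(217.3,126.5),(336.7,141),(327,222),(206.3,207)]
Q=[ray(t,*p,.003)[:2] for p in P];print(np.array(Q));c=np.mean(Q,0)
for a,b in((0,1),(3,2),(3,0),(2,1)): d=Q[b]-Q[a];print(np.linalg.norm(d),np.degrees(np.arctan2(d[1],d[0])))
P=[(266,174.7),(334.3,176.3),(339.8,246),(258,243.7)]
Q2=[ray(s,*p,.003)[:2] for p in P];print(np.array(Q2))
for n,k,S in(("top0","t",t),("side0","s",s)):
  pass
crop(t,378,222,418,252,20,"pics/c5.png");crop(s,222,268,272,308,16,"pics/c6.png")
crop(t,424,156,474,236,7,"pics/c7.png")
E
python3 m2.py
```

```text
top tor pix [182 108  68] [ 11 160 182] wood [170 110  58] [ 14 168 170]
side tor pix [226 140  82] [ 12 162 226] wood [187 121  67] [ 14 164 187]
pad [ 0.5176 -0.2305  0.009 ] [ 0.5195 -0.2354  0.008 ]
col flange [ 0.6264 -0.2132  0.008 ] [ 0.6282 -0.2224  0.009 ]
tor [ 0.5702 -0.3363  0.026 ] [ 0.573  -0.3395  0.026 ]
cap [ 0.4477 -0.3595  0.05  ] [ 0.452  -0.3625  0.05  ] [ 0.45   -0.3604  0.047 ]
hs mid [ 0.4091 -0.2169  0.03  ] [ 0.4096 -0.2171  0.032 ]
foot [ 0.5197 -0.0008  0.006 ] [ 0.5215 -0.0094  0.006 ]
tip [ 0.5224 -0.0009  0.057 ] [ 0.5232 -0.0117  0.057 ] [ 0.5239 -0.0012  0.0482]
blk top [0.5638 0.1846 0.021 ] [0.5666 0.172  0.021 ]
[[ 0.6999  0.2295]
 [ 0.658  -0.0777]
 [ 0.4499 -0.0489]
 [ 0.4916  0.257 ]]
0.31001046410509314 -97.76118605111763
0.3088090766606835 -97.76030379550653
0.21014229429655798 -7.540294423740414
0.21013634167372694 -7.867859112113525
[[ 0.4936  0.2461]
 [ 0.7004  0.2184]
 [ 0.659  -0.0874]
 [ 0.4517 -0.0594]]
```

View pics/c5.png

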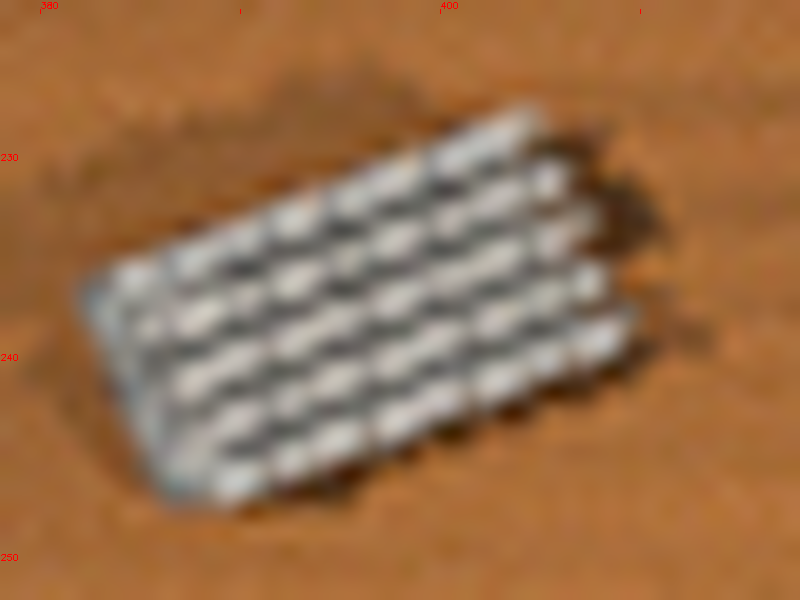

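View pics/c6.png

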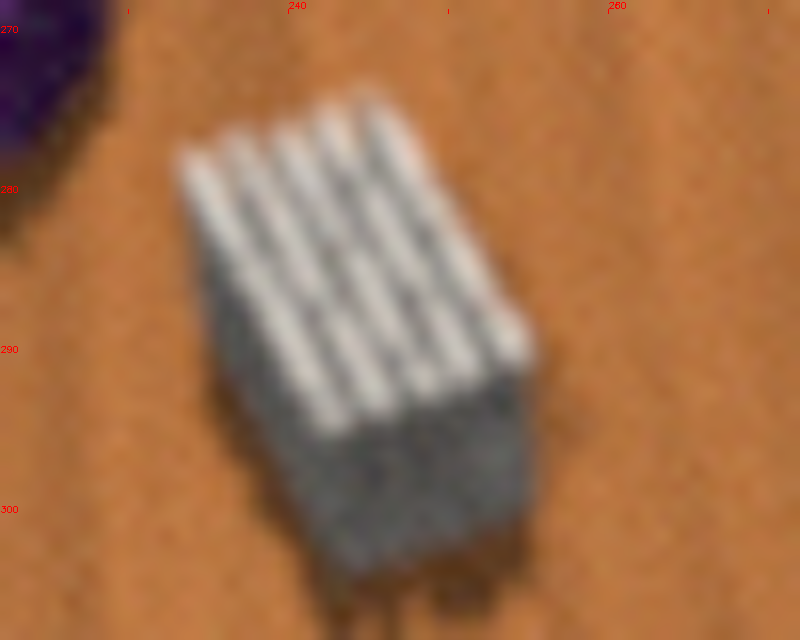

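View pics/c7.png

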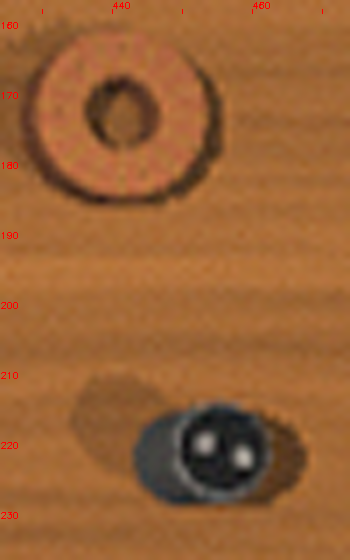

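```bash
python3 - <<'E'
from h import *
t=load("top0");s=load("side0")
for X in([0,0,0],[.16,.655,.2256],[0.16,.655,0],[.16,.655,.3]): print(X,proj(t,X),proj(s,X))
for n,S in(("t",t),("s",s)): print(n,-S["R"].T@S["t"], np.linalg.norm(S["R"]@S["R"].T-np.eye(3)))
crop(s,20,130,140,270,4,"pics/c8.png");crop(t,250,340,370,420,6,"pics/c9.png")
crop(s,120,0,200,110,6,"pics/c10.png")
E
```

```text
[0, 0, 0] [310.349628   405.37057361] [ 82.76030032 239.99003585]
[0.16, 0.655, 0.2256] [ -3.1861989  358.74025178] [157.88848173  56.72982323]
[0.16, 0.655, 0] [ 46.24576157 341.56733357] [167.61353913 116.55301386]
[0.16, 0.655, 0.3] [-24.18778178 366.03631007] [154.30232794  34.66978258]
t [0.36352779 0.04429229 1.35797496] 7.798242624411269e-16
s [ 0.42457577 -0.96735383  0.85209171] 9.776150337993212e-16
```

View pics/c8.png

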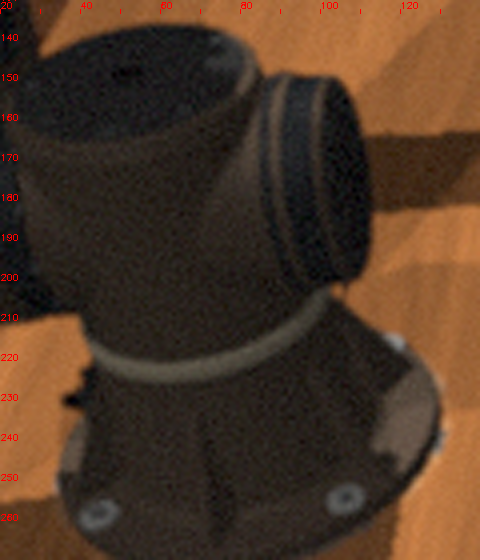

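View pics/c9.png

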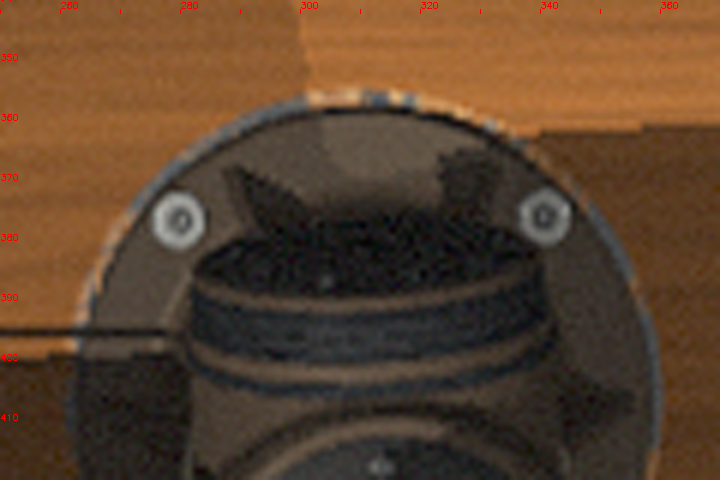

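View pics/c10.png

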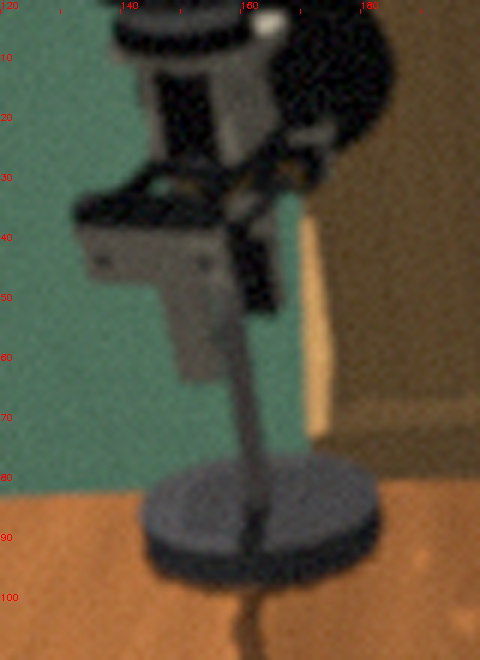

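The base and gripper check out against the top camera. The side camera's y values sit about 10 mm off at the chassis, so I'll check both views with the gripper nearby once it has moved there. First I need a helper for move numbers.

```bash
cat > g.py <<'E'
# usage: python3 g.py x y z yaw ; prints row for move from commanded pose in cmd.json, (tool down). '--set dx dy dz wz' applies
import json,sys,numpy as np,os
C=json.load(open("cmd.json")) if os.path.exists("cmd.json") else [.16,.656,.227,-13.739]
def axes(yaw):
    a=np.radians(yaw);return np.array([np.cos(a),np.sin(a)]),np.array([np.sin(a),-np.cos(a)])
def row(T,C):
    x,y=axes(C[3]);d=np.array(T[:2])-C[:2];w=(T[3]-C[3]+180)%360-180
    return np.round([100*d@x,100*d@y,100*(C[2]-T[2]),-np.radians(w)],3)
def apply(C,r):
    x,y=axes(C[3]);p=np.array(C[:2])+x*r[0]/100+y*r[1]/100
    return [*p,C[2]-r[2]/100,C[3]-np.degrees(r[3])]
# several targets in a call: "x,y,z,yaw" each; last one becomes the commanded pose
if __name__=="__main__":
    for a in sys.argv[1:]:
        T=[float(v) for v in a.split(",")];r=np.round(row(T,C),2);print(a,"->",r)
    C2=apply(C,r);json.dump(C2,open("cmd.json","w"));print("cmd",np.round(C2,4))
E
python3 g.py .5,.25,.227,-97.75
```

```text
.5,.25,.227,-97.75 -> [42.67 31.36  0.    1.47]
cmd [  0.5      0.25     0.227  -97.9638]
```

Emit:
move_arm(
  commands=[
    [8.7,42.67,31.36,0,0,0,1.47],
    [8.7,42.67,31.36,0,0,0,1.47],
    [8.7,42.67,31.36,0,0,0,1.47],
    [8.7,42.67,31.36,0,0,0,1.47],
    [8.7,42.67,31.36,0,0,0,1.47],
    [8.7,42.67,31.36,0,0,0,1.47],
    [8.7,42.67,31.36,0,0,0,1.47],
    [8.7,42.67,31.36,0,0,0,1.47],
  ],
)

```text
clock: 1.1
tool_pos: [0.4822, 0.2706, 0.2265]
orientation: [180.0, 0.0, -98.3]
force: [1.2, 0.7, 0.1]
opening: 0.0872
```

```bash
sed -i 's/r=np.round(row(T,C),2)/r=row(T,C);r[:3]=np.round(r[:3],2)/' g.py; echo "[0.481,0.2727,0.227,-97.96]">cmd.json; python3 g.py .518,-.2,.16,-97.75
```

```text
.518,-.2,.16,-97.75 -> [ 4.630e+01 -1.021e+01  6.700e+00 -4.000e-03]
cmd [  0.518   -0.2      0.16   -97.7308]
```

Emit:
move_arm(
  commands=[
    [8.7,46.3,-10.21,6.7,0,0,-0.004],
    [8.7,46.3,-10.21,6.7,0,0,-0.004],
    [8.7,46.3,-10.21,6.7,0,0,-0.004],
    [8.7,46.3,-10.21,6.7,0,0,-0.004],
    [8.7,46.3,-10.21,6.7,0,0,-0.004],
    [8.7,46.3,-10.21,6.7,0,0,-0.004],
    [8.7,46.3,-10.21,6.7,0,0,-0.004],
    [8.7,46.3,-10.21,6.7,0,0,-0.004],
  ],
)

```text
clock: 2.1
tool_pos: [0.5177, -0.2028, 0.1588]
orientation: [179.9, -0.0, -97.8]
force: [-0.4, 0.4, -0.6]
opening: 0.087
```

```bash
cat > snap.py <<'E'
import sys
from plant import sensors,cams
import numpy as np,cv2
for n in("side","top"):
    s=cams.snapshot(n);np.savez(f"pics/{n}{sys.argv[1]}.npz",**s)
o=sensors.get_obs()
np.set_printoptions(precision=4,suppress=True)
print(o["clock"],o["tool_pos"],o["orientation"],o["force"],o["opening"])
E
python3 snap.py 1; python3 - <<'E'
from h import *
t=load("top1");s=load("side1")
print(np.abs(t["R"]-load("top0")["R"]).max(),np.abs(s["t"]-load("side0")["t"]).max())
P=[.518,-.2,.16];print(proj(t,P),proj(s,P))
crop(t,330,100,470,270,4,"pics/t1.png");crop(s,200,130,400,330,3,"pics/s1.png")
E
```

```text
2.2 [ 0.5174 -0.2036  0.1581] [179.8581  -0.0254 -97.9677] [-0.3434  0.1496 -0.3365] 0.0871919076788632
0.0 0.0
[398.27652134 186.52535404] [290.48895917 232.88921626]
```

View pics/t1.png

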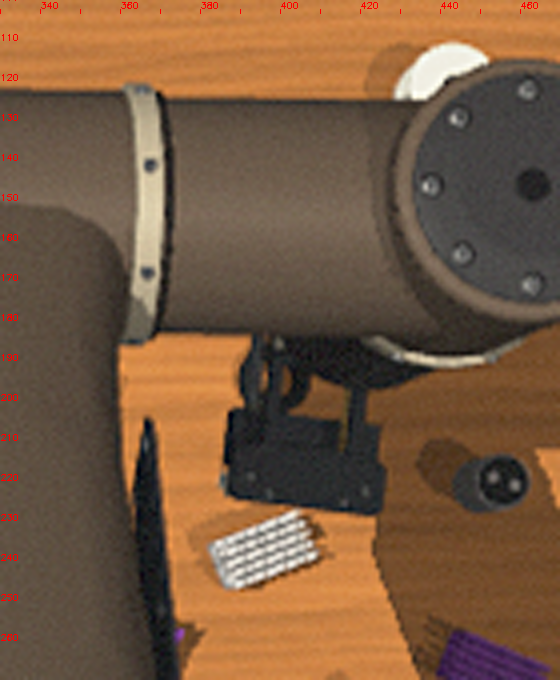

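View pics/s1.png

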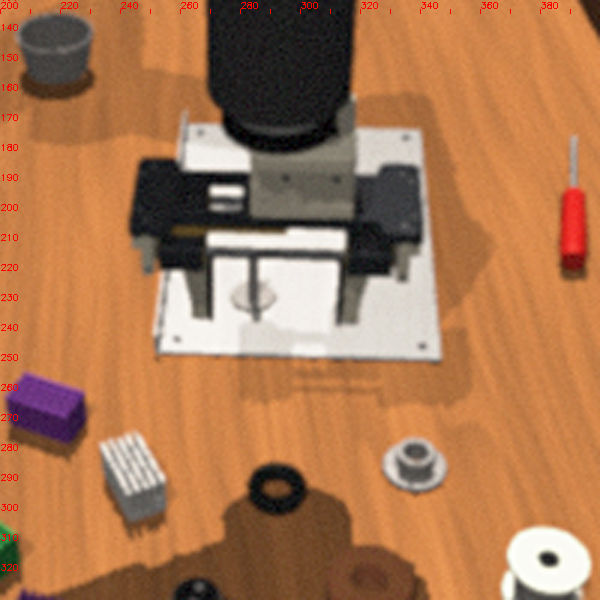

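```bash
python3 - <<'E'
from h import *
t=load("top1");s=load("side1")
for z in(.22,.26,.3):
  print(z,proj(t,[.4218,-.1906,z]))
P=np.array([.5174,-.2036,.158])
ty=np.array([-.991,.135,0]);tx=np.array([-.135,-.991,0])
for a in(-.044,.044):
  for b in(-.0095,.0095): print(a,b,proj(s,P+a*ty+b*tx))
E
```

```text
0.22 [400.93729856 227.86011259]
0.26 [404.94112018 226.81431894]
0.3 [409.24636903 225.68979283]
-0.044 -0.0095 [310.9245285  232.34579572]
-0.044 0.0095 [310.98659465 238.31338182]
0.044 -0.0095 [270.12437501 231.19114547]
0.044 0.0095 [269.59799098 237.12589211]
```

```bash
python3 - <<'E'
from h import *
t=load("top0");s=load("side0")
for z in(0.005,.012,.02):
  print(z,[ (ray(t,*p,z).round(4),proj(s,ray(t,*p,z)).round(1)) for p in((279.7,377),(340.3,376.4))], ray(s,106,254.5,z).round(4),ray(s,119,215,z).round(4),ray(s,44.5,258.5,z).round(4))
E
```

```text
0.005 [(array([0.0696, 0.0744, 0.005 ]), array([114.7, 218.5])), (array([ 0.0696, -0.0745,  0.005 ]), array([104.3, 257.1]))] [ 0.0721 -0.0656  0.005 ] [0.0787 0.0885 0.005 ] [-0.0764 -0.0659  0.005 ]
0.012 [(array([0.0711, 0.0743, 0.012 ]), array([114.7, 216.5])), (array([ 0.0711, -0.0738,  0.012 ]), array([104.3, 254.8]))] [ 0.075  -0.0731  0.012 ] [0.0815 0.0798 0.012 ] [-0.0723 -0.0733  0.012 ]
0.02 [(array([0.0728, 0.0741, 0.02  ]), array([114.7, 214.2])), (array([ 0.0728, -0.0731,  0.02  ]), array([104.3, 252.2]))] [ 0.0784 -0.0816  0.02  ] [0.0848 0.0698 0.02  ] [-0.0675 -0.0818  0.02  ]
```

```bash
python3 - <<'E'
from h import *
np.set_printoptions(precision=4,suppress=True)
t=load("top0");s=load("side0")
for nm,a,b in(("hs -y lowx",(409.7,238.3),(242.3,295.2)),("hs -y hix",(404.7,227.8),(254.8,290.5)),("hs +y lowx",(388.5,246.8),(233.3,278)),("hs +y hix",(384.7,236),(244.8,274.5)),
  ("scr0",(217.3,126.5),(334.3,176.3)),("scr1",(336.7,141),(339.8,246)),("scr2",(327,222),(258,243.7)),("scr3",(206.3,207),(266,174.7)),("cap",(455.6,220.2),(266,329.3)),("tor",(441.3,172.2),(323,323)),("pad",(398.4,194.3),(291.95,292.8)),("col",(390.2,152.1),(337.9,284.9)),("reel",(443.3,122),(383,313.5))):
  X=tri([(t,*a),(s,*b)]);print(nm,X,(proj(t,X)-a),(proj(s,X)-b))
E
```

```text
hs -y lowx [ 0.4062 -0.2507  0.0294] [-0.0206 -0.2647] [-0.2947  0.0362]
hs -y hix [ 0.4334 -0.2393  0.029 ] [-0.0409 -0.6982] [-0.7692  0.0979]
hs +y lowx [ 0.3865 -0.1976  0.0297] [-0.0458 -0.5512] [-0.5918  0.067 ]
hs +y hix [ 0.4132 -0.1891  0.0296] [-0.0365 -0.5409] [-0.5761  0.0693]
scr0 [ 0.7027  0.2307 -0.0059] [ 0.0062 -0.2161] [-0.178   0.0377]
scr1 [ 0.6606 -0.0785 -0.0056] [ 0.0134 -0.2716] [-0.2679  0.0503]
scr2 [ 0.4512 -0.0496 -0.0063] [-0.0128 -0.3047] [-0.2978  0.0383]
scr3 [ 0.4934  0.2584 -0.0057] [-0.008  -0.3763] [-0.3085  0.0428]
cap [ 0.45   -0.3604  0.047 ] [-0.0461 -0.8585] [-1.0319  0.1396]
tor [ 0.5722 -0.3373  0.0228] [ 0.0174 -0.6022] [-0.7088  0.1122]
pad [ 0.5191 -0.2316  0.0035] [-0.0036 -0.3395] [-0.3716  0.0555]
col [ 0.6291 -0.2148  0.0002] [ 0.0228 -0.4589] [-0.4952  0.0859]
reel [ 0.6964 -0.3414  0.0444] [ 0.1122 -0.9757] [-1.1506  0.2059]
```

The side view shows the fingertips at (267,236) and (315,237), within a pixel of prediction. In the top view the arm hides the tips. I'll go to just above the pad and compare there.

```bash
python3 g.py .5185,-.233,.04,-97.75
```

```text
.5185,-.233,.04,-97.75 -> [ 3.26 -0.49 12.    0.  ]
cmd [ 5.18500e-01 -2.32900e-01  4.00000e-02 -9.77308e+01]
```

Emit:
move_arm(
  commands=[
    [7,3.26,-0.49,6,0,0,0],
    [7,3.26,-0.49,12,0,0,0],
    [7,3.26,-0.49,12,0,0,0],
    [7,3.26,-0.49,12,0,0,0],
    [7,3.26,-0.49,12,0,0,0],
    [7,3.26,-0.49,12,0,0,0],
    [7,3.26,-0.49,12,0,0,0],
    [7,3.26,-0.49,12,0,0,0],
  ],
)

```text
clock: 3.2
tool_pos: [0.519, -0.2333, 0.0401]
orientation: [-180.0, 0.0, -97.7]
force: [-0.5, -0.1, -0.5]
opening: 0.0702
```

```bash
python3 snap.py 2; python3 - <<'E'
from h import *
t=load("top2");s=load("side2")
crop(t,370,160,430,230,8,"pics/t2.png");crop(s,240,220,340,320,6,"pics/s2.png")
E
```

```text
3.3 [ 0.5188 -0.2333  0.0397] [-179.9896    0.0011  -97.7356] [1.0964 0.0842 0.3855] 0.0699915856831046
```

View pics/s2.png

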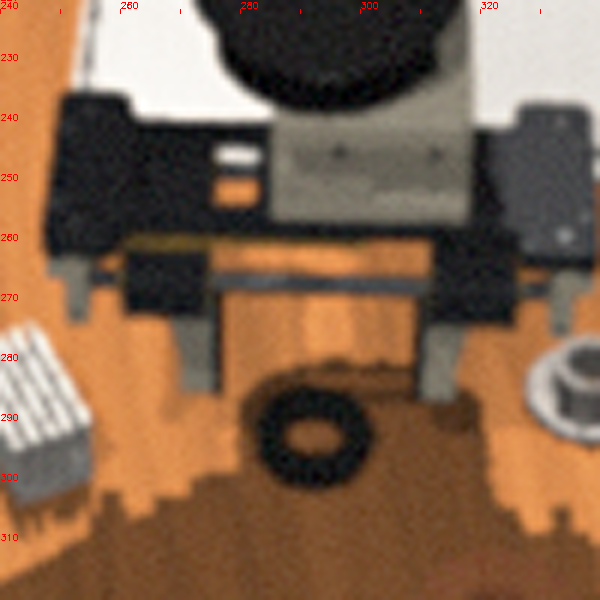

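View pics/t2.png

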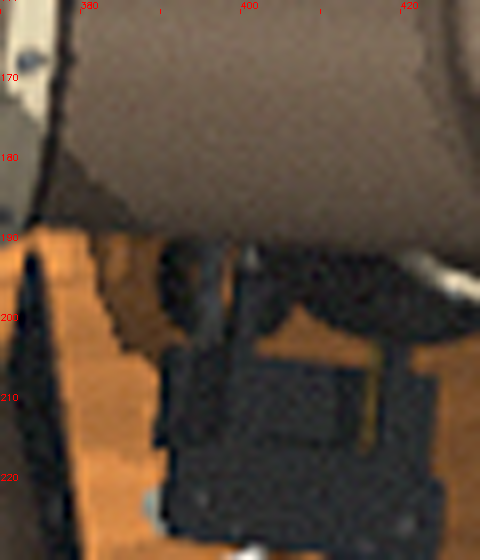

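```bash
python3 - <<'E'
from h import *
s=load("side2")
P=np.array([.5188,-.2333,.0397])
ty=np.array([-.991,.135,0]);tx=np.array([-.135,-.991,0])
for a in(-.035,.035):
  for b in(-.0095,.0095): print(a,b,proj(s,P+a*ty+b*tx))
print(proj(s,[.5188,-.2333,.007]))
E
```

```text
-0.035 -0.0095 [307.34105842 280.01845522]
-0.035 0.0095 [307.35082734 286.35858019]
0.035 -0.0095 [276.39672706 279.04579321]
0.035 0.0095 [275.98124894 285.35951138]
[291.54003207 292.41074438]
```

Side view: fingertips at (272,285.5) and (313,287), pad at (292,293). This matches the prediction within 1 px, so I trust the side camera here. Descending to grip the pad.

```bash
python3 g.py .5195,-.2345,.004,-97.75
```

```text
.5195,-.2345,.004,-97.75 -> [ 0.14 -0.12  3.6   0.  ]
cmd [ 5.19500e-01 -2.34500e-01  4.00000e-03 -9.77308e+01]
```

Emit:
move_arm(
  commands=[
    [7,0.14,-0.12,1.8,0,0,0],
    [7,0.14,-0.12,3.6,0,0,0],
    [7,0.14,-0.12,3.6,0,0,0],
    [3.5,0.14,-0.12,3.6,0,0,0],
    [3.5,0.14,-0.12,3.6,0,0,0],
    [3.5,0.14,-0.12,3.6,0,0,0],
    [3.5,0.14,-0.12,3.6,0,0,0],
    [3.5,0.14,-0.12,3.6,0,0,0],
  ],
)

```text
clock: 4.3
tool_pos: [0.5201, -0.2349, 0.0042]
orientation: [-180.0, -0.0, -97.7]
force: [-0.9, 1.3, 5.9]
opening: 0.0449
```

```bash
python3 g.py .5195,-.2345,.11,-97.75;  python3 g.py .523,-.008,.11,-97.75
```

```text
.5195,-.2345,.11,-97.75 -> [  0.   -0.  -10.6   0. ]
cmd [  0.5195  -0.2345   0.11   -97.7308]
.523,-.008,.11,-97.75 -> [-22.49   2.7    0.     0.  ]
cmd [ 5.23000e-01 -8.00000e-03  1.10000e-01 -9.77308e+01]
```

Emit:
move_arm(
  commands=[
    [3.5,0,0,-5,0,0,0],
    [3.5,0,0,-10.6,0,0,0],
    [3.5,-5,0.6,-10.6,0,0,0],
    [3.5,-10,1.2,-10.6,0,0,0],
    [3.5,-15,1.8,-10.6,0,0,0],
    [3.5,-19,2.28,-10.6,0,0,0],
    [3.5,-22.49,2.7,-10.6,0,0,0],
    [3.5,-22.49,2.7,-10.6,0,0,0],
  ],
)

```text
clock: 5.3
tool_pos: [0.5235, -0.0064, 0.1096]
orientation: [-180.0, 0.0, -97.6]
force: [0.6, -0.6, 0.2]
opening: 0.0446
```

```bash
python3 snap.py 3; python3 - <<'E'
from h import *
t=load("top3");s=load("side3")
crop(t,260,130,360,240,5,"pics/t3.png");crop(s,220,150,350,260,6,"pics/s3.png")
E
```

```text
5.4 [ 0.5232 -0.0081  0.1095] [179.9884  -0.0024 -97.6725] [0.1603 0.4936 0.1043] 0.04447129362777655
```

View pics/s3.png

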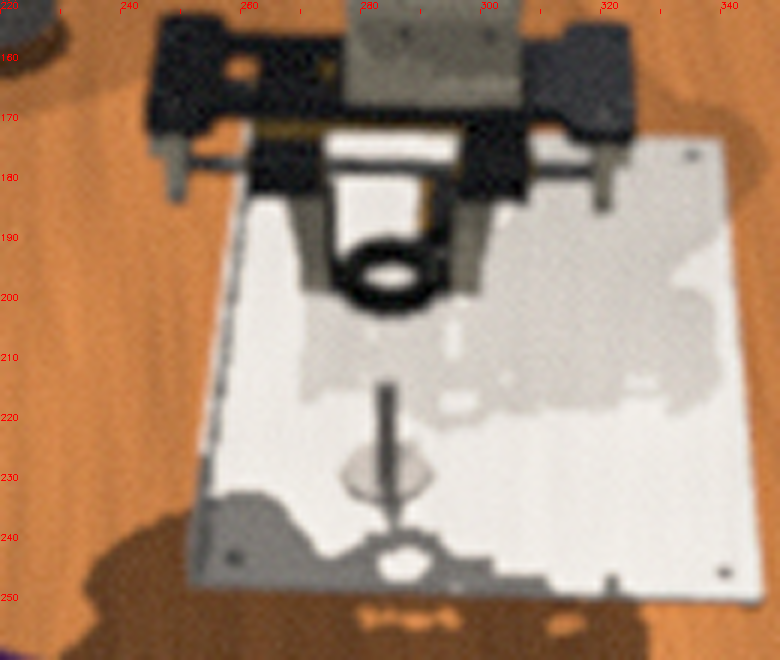

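View pics/t3.png

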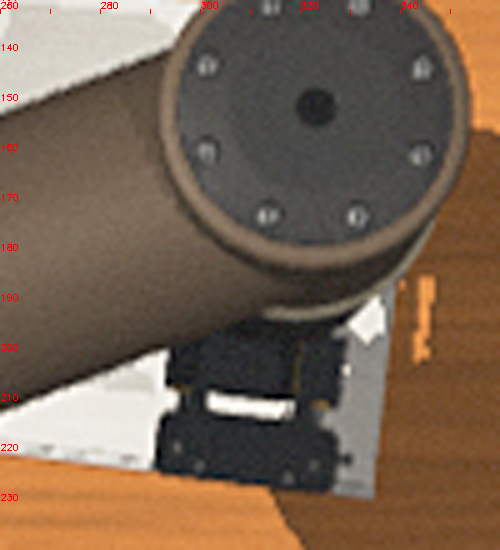

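```bash
python3 - <<'E'
from h import *
s=load("side3");t=load("top3")
for z in(.1055,.1115,.1175): print(z,proj(s,[.5232,-.0081,z]))
for X in([.5215,-.0094,.006],[.5232,-.008,.006],[.5232,-.0005,.006],[.5232,-.008,.057],[.5232,0,.057]): print(X,proj(s,X),proj(t,X))
for z in(.17,.2,.22): print(proj(t,np.array([.5232,-.0081,z])+.0965*np.array([-.991,.134,0])))
E
```

```text
0.1055 [283.95792741 198.29651405]
0.1115 [283.96930001 196.4114223 ]
0.1175 [283.98074298 194.51466752]
[0.5215, -0.0094, 0.006] [283.18911134 228.31126544] [310.98252436 193.94357605]
[0.5232, -0.008, 0.006] [283.77532774 227.92487136] [310.42090116 193.2852499 ]
[0.5232, -0.0005, 0.006] [283.49874471 226.07546649] [307.46782684 193.31984522]
[0.5232, -0.008, 0.057] [283.86469905 213.09463819] [311.18981844 190.82949396]
[0.5232, 0, 0.057] [283.56184083 211.14592236] [307.91785333 190.86790031]
[308.02404822 227.47101044]
[308.47384637 226.71811773]
[308.78681555 226.19425561]
```

Side view: the held pad's hole is at (284.7,196), the stud tip at (284.3,213.8) and the foot at (284.3,229). The columns agree. The top view puts the stud y at about -0.001 and the side at -0.0095, so I'll aim between, at -0.0055 (hole clearance ±7 mm), and lower in steps.

```bash
python3 g.py .522,-.0055,.045,-97.75
```

```text
.522,-.0055,.045,-97.75 -> [-0.24  0.13  6.5   0.  ]
cmd [ 5.22000e-01 -5.40000e-03  4.50000e-02 -9.77308e+01]
```

Emit:
move_arm(
  commands=[
    [3.5,-0.24,0.13,0,0,0,0],
    [3.5,-0.24,0.13,2,0,0,0],
    [3.5,-0.24,0.13,4,0,0,0],
    [3.5,-0.24,0.13,5,0,0,0],
    [3.5,-0.24,0.13,5.5,0,0,0],
    [3.5,-0.24,0.13,6,0,0,0],
    [3.5,-0.24,0.13,6.5,0,0,0],
    [3.5,-0.24,0.13,6.5,0,0,0],
  ],
)

```text
clock: 6.4
tool_pos: [0.5222, -0.0058, 0.0444]
orientation: [180.0, -0.0, -97.7]
force: [-0.3, -0.3, -0.4]
opening: 0.0449
```

```bash
python3 snap.py 4; python3 - <<'E'
from h import *
t=load("top4");s=load("side4")
crop(s,220,170,350,260,6,"pics/s4.png")
E
```

```text
6.5 [ 0.5225 -0.0057  0.0447] [-179.9855    0.0043  -97.7277] [-0.2076  0.0635 -0.2965] 0.04492689868313023
```

View pics/s4.png

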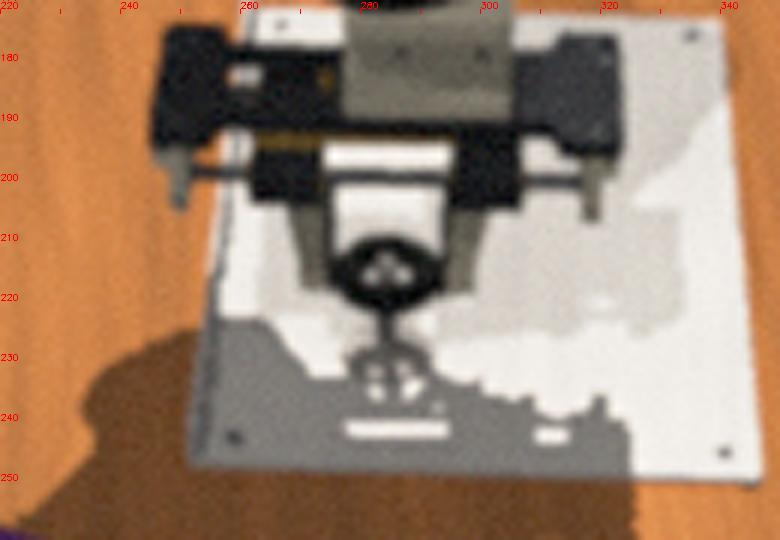

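The stud tip shows centred in the pad's hole at (284,215), with no force on the wrist. Lowering onto the foot.

Emit:
move_arm(
  commands=[
    [3.5,0,0,1,0,0,0],
    [3.5,0,0,2,0,0,0],
    [3.5,0,0,2.8,0,0,0],
    [3.5,0,0,3.2,0,0,0],
    [3.5,0,0,3.4,0,0,0],
    [3.5,0,0,3.4,0,0,0],
    [3.5,0,0,3.4,0,0,0],
    [3.5,0,0,3.4,0,0,0],
  ],
)

```text
clock: 7.5
tool_pos: [0.5225, -0.0058, 0.0108]
orientation: [-180.0, 0.0, -97.7]
force: [0.2, -0.4, 0.2]
opening: 0.0443
```

Emit:
move_arm(
  commands=[
    [3.5,0,0,0.1,0,0,0],
    [3.5,0,0,0.1,0,0,0],
    [3.5,0,0,0.1,0,0,0],
    [3.5,0,0,0.15,0,0,0],
    [3.5,0,0,0.15,0,0,0],
    [3.5,0,0,0.2,0,0,0],
    [3.5,0,0,0.2,0,0,0],
    [3.5,0,0,0.2,0,0,0],
  ],
)

```text
clock: 8.5
tool_pos: [0.5226, -0.0058, 0.01]
orientation: [-179.9, 0.0, -97.7]
force: [-5.3, 0.3, 17.1]
opening: 0.0445
```

Contact at z=0.010 as expected. Releasing and retreating.

Emit:
move_arm(
  commands=[
    [3.5,0,0,-0.1,0,0,0],
    [7.5,0,0,-0.1,0,0,0],
    [7.5,0,0,-0.1,0,0,0],
    [7.5,0,0,-0.1,0,0,0],
    [7.5,0,0,-3,0,0,0],
    [7.5,0,0,-7,0,0,0],
    [7.5,0,0,-12,0,0,0],
    [7.5,15,0,-12,0,0,0],
  ],
)

```text
clock: 9.5
tool_pos: [0.5178, -0.0656, 0.1328]
orientation: [-179.5, 0.1, -97.4]
force: [1.5, -1.0, -1.9]
opening: 0.0752
```

```bash
python3 snap.py 5; python3 - <<'E'
from h import *
t=load("top5");s=load("side5")
crop(s,220,170,350,260,6,"pics/s5.png");crop(t,270,160,360,240,6,"pics/t5.png");crop(s,170,245,410,365,3,"pics/s5b.png")
E
```

```text
9.6 [ 0.513  -0.0707  0.1293] [-179.9662    0.0212  -97.8915] [ 0.4631  1.3256 -0.8986] 0.07482725937114179
```

View pics/s5.png

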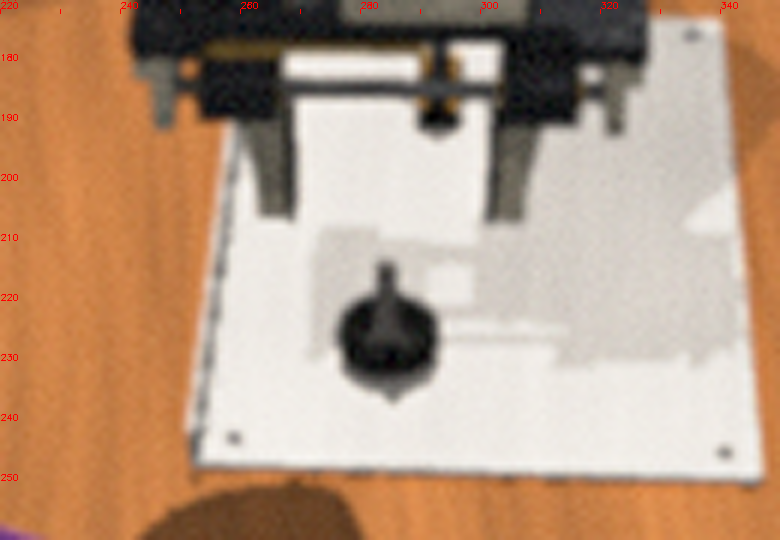

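View pics/t5.png

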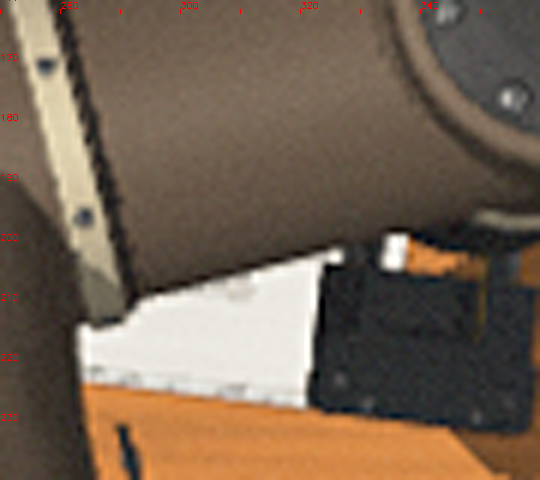

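View pics/s5b.png

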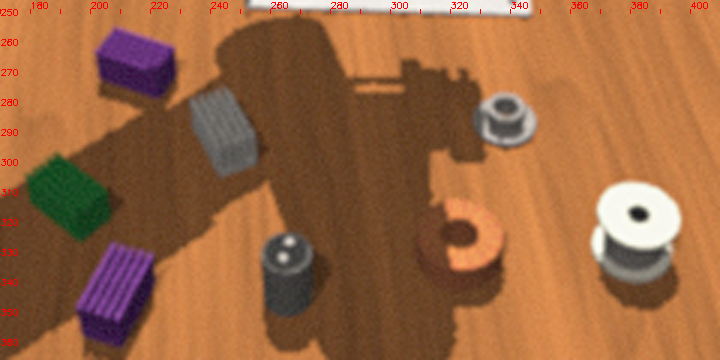

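The side view shows the pad flat on the foot around the stud at (283,227). Next is the toroid.

```bash
echo "[0.5136,-0.0673,0.129,-97.73]">cmd.json; python3 - <<'E'
from h import *
s=load("side5");print(ray(s,323.3,323.1,.026),ray(s,283.2,226.5,.012), proj(s,[.5225,-.0057,.014]))
E
python3 g.py .573,-.3385,.08,-97.75
```

```text
[ 0.57378708 -0.33987109  0.026     ] [ 0.52154696 -0.00898294  0.012     ] [283.44043083 225.09562405]
.573,-.3385,.08,-97.75 -> [26.08 -9.53  4.9   0.  ]
cmd [ 5.730e-01 -3.385e-01  8.000e-02 -9.773e+01]
```

Emit:
move_arm(
  commands=[
    [8,6,-2.2,0,0,0,0],
    [8,11.5,-4.2,0,0,0,0],
    [8,17,-6.2,0,0,0,0],
    [8,22,-8,0,0,0,0],
    [8,26.08,-9.53,2,0,0,0],
    [8,26.08,-9.53,4.9,0,0,0],
    [8,26.08,-9.53,4.9,0,0,0],
    [8,26.08,-9.53,4.9,0,0,0],
  ],
)

```text
clock: 10.6
tool_pos: [0.5737, -0.3388, 0.0803]
orientation: [-180.0, -0.0, -97.7]
force: [0.6, 0.2, 1.0]
opening: 0.0798
```

```bash
python3 snap.py 6; python3 - <<'E'
from h import *
s=load("side6");crop(s,260,250,390,360,6,"pics/s6.png")
P=np.array([.573,-.3385,.08])
ty=np.array([-.991,.135,0]);tx=np.array([-.135,-.991,0])
for a in(-.04,.04):
  for b in(-.0095,.0095): print(a,b,proj(s,P+a*ty+b*tx))
E
```

```text
10.7 [ 0.5742 -0.3387  0.0811] [-179.8799   -0.0312  -97.6681] [-0.5737 -0.5649  0.5053] 0.07987497670071796
-0.04 -0.0095 [343.74236188 302.87297643]
-0.04 0.0095 [344.30749794 310.23261729]
0.04 -0.0095 [304.61570486 301.58755725]
0.04 0.0095 [304.58508547 308.90855189]
```

View pics/s6.png

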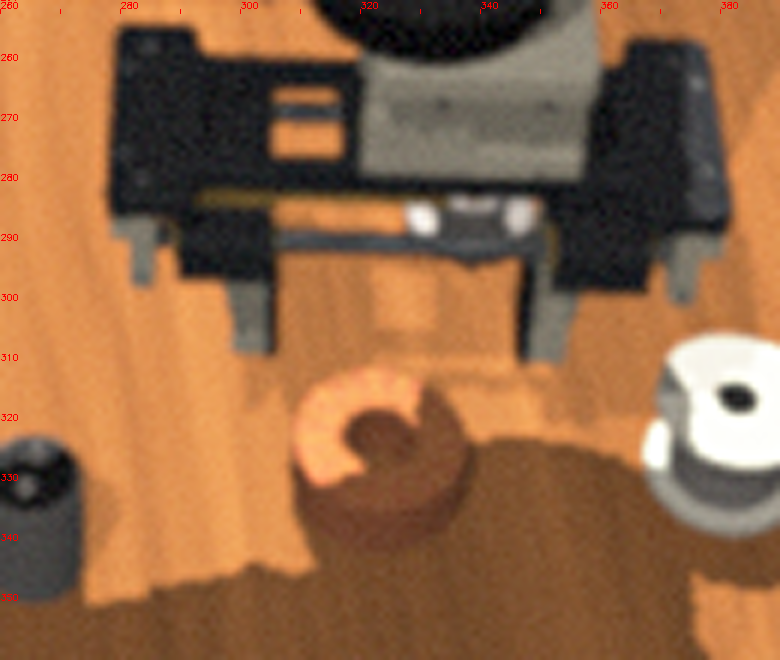

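```bash
python3 - <<'E'
from h import *
s=load("side6")
P=np.array([.5735,-.3385,.0805])
ty=np.array([-.991,.135,0]);tx=np.array([-.135,-.991,0])
for b in(-.039,0,.0095,.039):
  for z in(.03,.045,.066): print(b,z,proj(s,P-.0965*ty+b*tx+[0,0,z]))
print(ray(s,382.5,313,.04),load("side0")["frame"].shape)
E
```

```text
-0.039 0.03 [371.98393426 282.78483219]
-0.039 0.045 [372.86001397 277.7529474 ]
-0.039 0.066 [374.11502522 270.54461702]
0 0.03 [374.05524055 297.46560299]
0 0.045 [374.97977996 292.41738727]
0 0.066 [376.30518734 285.18033249]
0.0095 0.03 [374.579831   301.18373592]
0.0095 0.045 [375.51684736 296.13279389]
0.0095 0.066 [376.86039231 288.89047887]
0.039 0.03 [376.26214235 313.10743227]
0.039 0.045 [377.23972703 308.05159309]
0.039 0.066 [378.64228075 300.79791346]
[ 0.69978305 -0.33625279  0.04      ] (420, 560, 3)
```

The fingers straddle the toroid at (304,309) and (349,310), as predicted. I'll grip a little high to keep the body clear of the reel.

```bash
python3 g.py .5735,-.3395,.012,-97.75
```

```text
.5735,-.3395,.012,-97.75 -> [ 0.09 -0.07  6.8   0.  ]
cmd [ 5.735e-01 -3.395e-01  1.200e-02 -9.773e+01]
```

Emit:
move_arm(
  commands=[
    [7.6,0.09,-0.07,3,0,0,0],
    [7.6,0.09,-0.07,5.5,0,0,0],
    [7.6,0.09,-0.07,6.8,0,0,0],
    [7.6,0.09,-0.07,6.8,0,0,0],
    [5,0.09,-0.07,6.8,0,0,0],
    [5,0.09,-0.07,6.8,0,0,0],
    [5,0.09,-0.07,6.8,0,0,0],
    [5,0.09,-0.07,6.8,0,0,0],
  ],
)

```text
clock: 11.7
tool_pos: [0.5735, -0.34, 0.0127]
orientation: [180.0, -0.0, -97.7]
force: [-2.9, 2.2, 5.6]
opening: 0.0614
```

```bash
python3 g.py .5735,-.3395,.13,-97.75;  python3 g.py .5225,-.008,.13,-97.75
```

```text
.5735,-.3395,.13,-97.75 -> [ -0.    0.  -11.8   0. ]
cmd [  0.5735  -0.3395   0.13   -97.73  ]
.5225,-.008,.13,-97.75 -> [-32.17   9.52   0.     0.  ]
cmd [ 5.225e-01 -8.000e-03  1.300e-01 -9.773e+01]
```

Emit:
move_arm(
  commands=[
    [5,0,0,-6,0,0,0],
    [5,0,0,-11.8,0,0,0],
    [5,-5.4,1.6,-11.8,0,0,0],
    [5,-10.8,3.2,-11.8,0,0,0],
    [5,-16.2,4.8,-11.8,0,0,0],
    [5,-21.6,6.4,-11.8,0,0,0],
    [5,-27,8,-11.8,0,0,0],
    [5,-32.17,9.52,-11.8,0,0,0],
  ],
)

```text
clock: 12.7
tool_pos: [0.5224, -0.0065, 0.13]
orientation: [-179.9, 0.0, -97.7]
force: [1.7, -0.8, -2.9]
opening: 0.0615
```

Emit:
move_arm(
  commands=[
    [5,0,0,1,0,0,0],
    [5,0,0,2,0,0,0],
    [5,0,0,2.5,0,0,0],
    [5,0,0,3,0,0,0],
    [5,0,0,3,0,0,0],
    [5,0,0,3,0,0,0],
    [5,0,0,3,0,0,0],
    [5,0,0,3,0,0,0],
  ],
)

```text
clock: 13.7
tool_pos: [0.5229, -0.0084, 0.0998]
orientation: [-180.0, 0.0, -97.7]
force: [-0.7, 0.2, -2.9]
opening: 0.0617
```

```bash
python3 snap.py 7; python3 - <<'E'
from h import *
s=load("side7");crop(s,220,150,350,260,6,"pics/s7.png")
for z in(.088,.114):print(proj(s,[.5225,-.008,z]))
E
```

```text
13.8 [ 0.5229 -0.0084  0.0997] [-179.9857    0.0065  -97.7328] [ 0.6105  0.4451 -2.6651] 0.06179515590809796
[283.64783794 203.72061652]
[283.69303236 195.61412888]
```

View pics/s7.png

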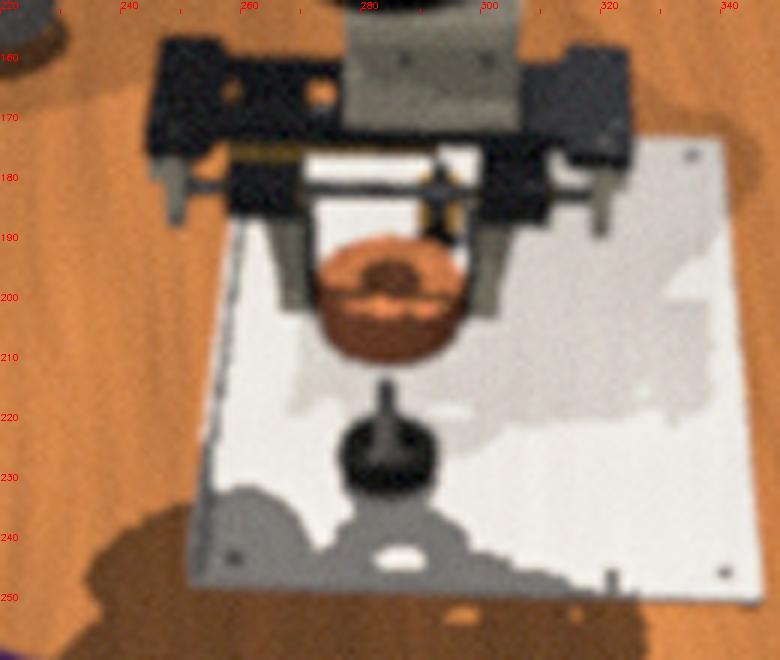

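The held toroid's hole is at (285,196), over the stud tip at (284.3,213.5). The columns agree within about 1.5 mm. Lowering.

Emit:
move_arm(
  commands=[
    [5,0,0.1,2,0,0,0],
    [5,0,0.1,3.5,0,0,0],
    [5,0,0.1,4.2,0,0,0],
    [5,0,0.1,4.8,0,0,0],
    [5,0,0.1,5.2,0,0,0],
    [5,0,0.1,5.5,0,0,0],
    [5,0,0.1,5.5,0,0,0],
    [5,0,0.1,5.5,0,0,0],
  ],
)

```text
clock: 14.8
tool_pos: [0.522, -0.0082, 0.0448]
orientation: [-180.0, 0.0, -97.7]
force: [0.0, 0.4, -3.0]
opening: 0.0619
```

```bash
python3 snap.py 8; python3 - <<'E'
from h import *
s=load("side8");crop(s,220,150,350,260,6,"pics/s8.png")
E
```

```text
14.9 [ 0.522  -0.0082  0.0448] [-179.9749    0.0108  -97.7333] [ 0.0715  0.7036 -3.1693] 0.061795214505616126
```

View pics/s8.png

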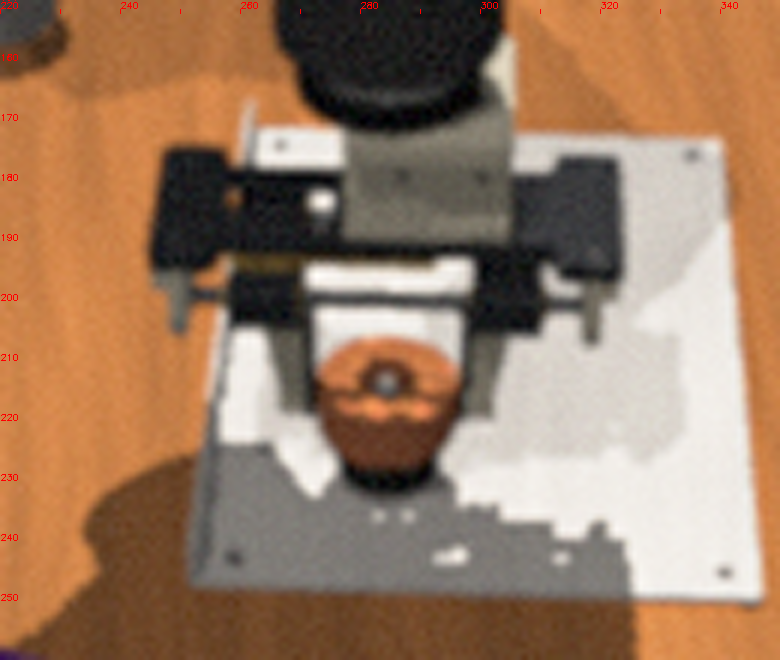

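The stud tip is centred in the toroid's hole at (284.3,213.8). Lowering the last 15 mm.

Emit:
move_arm(
  commands=[
    [5,0,0,0.6,0,0,0],
    [5,0,0,1.1,0,0,0],
    [5,0,0,1.4,0,0,0],
    [5,0,0,1.5,0,0,0],
    [5,0,0,1.55,0,0,0],
    [5,0,0,1.55,0,0,0],
    [5,0,0,1.55,0,0,0],
    [5,0,0,1.55,0,0,0],
  ],
)

```text
clock: 15.9
tool_pos: [0.5216, -0.0084, 0.0305]
orientation: [180.0, -0.0, -97.7]
force: [-7.6, 1.8, 18.1]
opening: 0.0615
```

Emit:
move_arm(
  commands=[
    [5,0,0,-0.1,0,0,0],
    [8,0,0,-0.1,0,0,0],
    [8,0,0,-0.1,0,0,0],
    [8,0,0,-0.1,0,0,0],
    [8,0,0,-3,0,0,0],
    [8,0,0,-7,0,0,0],
    [8,0,0,-10,0,0,0],
    [8,5,-2,-10,0,0,0],
  ],
)

```text
clock: 16.9
tool_pos: [0.5372, -0.0586, 0.1322]
orientation: [-179.7, 0.1, -97.4]
force: [1.3, -0.7, -0.1]
opening: 0.0801
```

```bash
python3 snap.py 9; python3 - <<'E'
from h import *
s=load("side9");crop(s,220,150,350,260,6,"pics/s9.png");crop(s,315,265,365,305,16,"pics/s9b.png")
print(ray(s,338.7,279.7,.02),ray(s,338.3,285.3,.005))
E
cat cmd.json
```

```text
17.0 [ 0.5359 -0.0631  0.1296] [-179.9187    0.0044  -97.8409] [-1.3557  0.5014 -1.0327] 0.07975582113304538
[ 0.63039139 -0.21646865  0.02      ] [ 0.62989846 -0.22015553  0.005     ]
[0.5224630330041823, -0.007952829503279796, 0.13, -97.73]
```

View pics/s9.png

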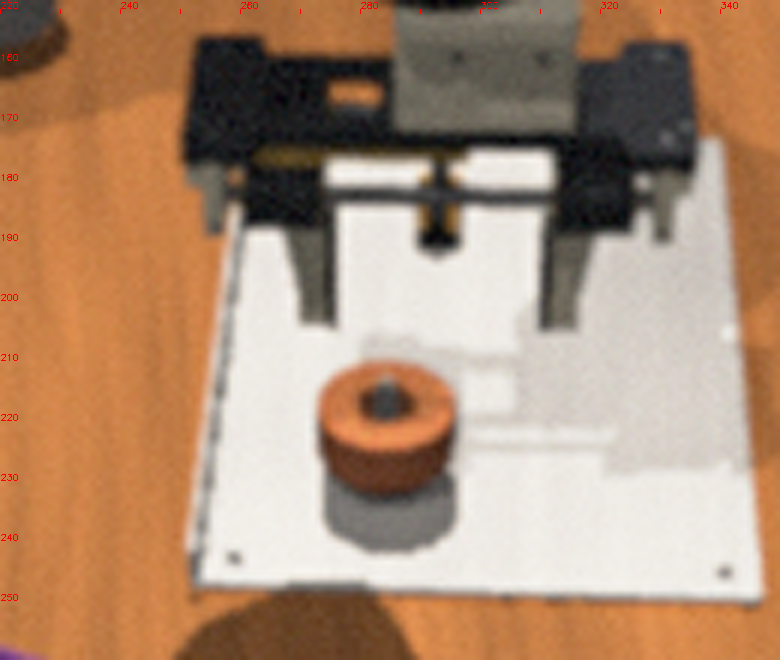

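View pics/s9b.png

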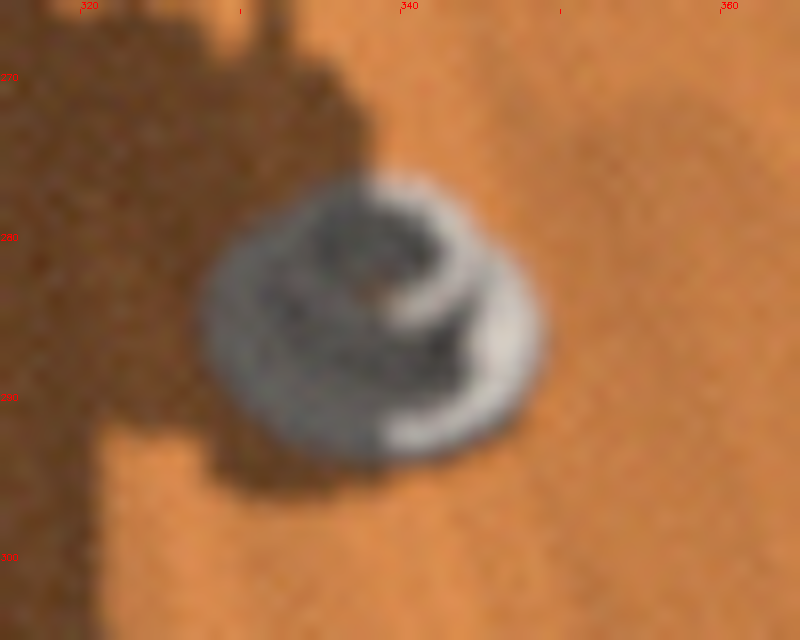

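The toroid lies flat with the stud up through it at (284,216). The collar hub's top is at (339,280). Going to it.

```bash
echo "[0.5346,-0.0601,0.1295,-97.73]">cmd.json; python3 g.py .63,-.2195,.06,-97.75
```

```text
.63,-.2195,.06,-97.75 -> [ 14.51 -11.6    6.95   0.  ]
cmd [ 6.300e-01 -2.195e-01  6.000e-02 -9.773e+01]
```

Emit:
move_arm(
  commands=[
    [6,4.8,-3.9,0,0,0,0],
    [6,9.6,-7.7,1,0,0,0],
    [6,14.51,-11.6,3,0,0,0],
    [6,14.51,-11.6,6.95,0,0,0],
    [6,14.51,-11.6,6.95,0,0,0],
    [6,14.51,-11.6,6.95,0,0,0],
    [6,14.51,-11.6,6.95,0,0,0],
    [6,14.51,-11.6,6.95,0,0,0],
  ],
)

```text
clock: 18.0
tool_pos: [0.6311, -0.2193, 0.0614]
orientation: [-179.9, 0.0, -97.7]
force: [0.4, 0.2, -0.1]
opening: 0.06
```

```bash
python3 snap.py 10; python3 - <<'E'
from h import *
s=load("side10");crop(s,280,220,390,310,7,"pics/s10.png")
print(proj(s,[.63,-.2195,.02]))
E
```

```text
18.1 [ 0.6308 -0.2195  0.0607] [-179.9035    0.0078  -97.6998] [ 0.7711  0.3756 -0.0843] 0.059933525570486035
[338.77776196 280.6830262 ]
```

View pics/s10.png

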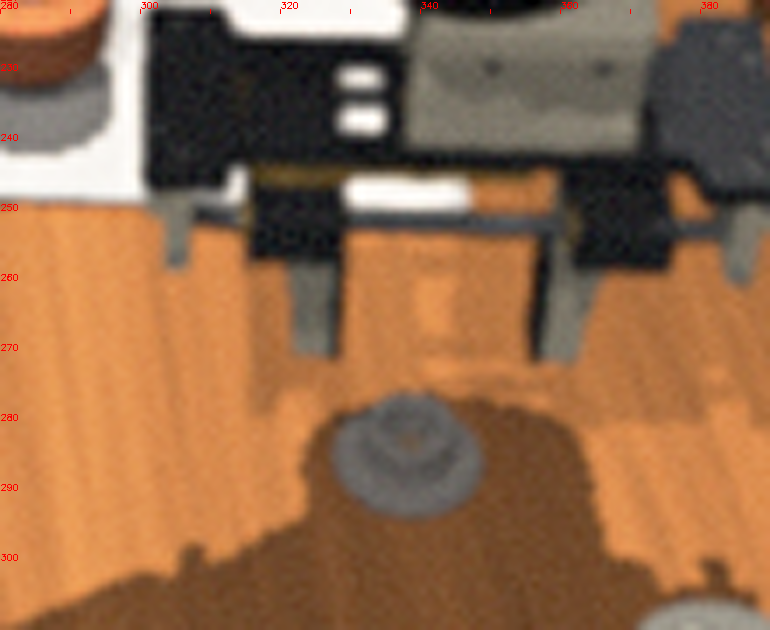

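Emit:
move_arm(
  commands=[
    [6,0,0,3,0,0,0],
    [6,0,0,4.8,0,0,0],
    [6,0,0,5.2,0,0,0],
    [6,0,0,5.2,0,0,0],
    [2,0,0,5.2,0,0,0],
    [2,0,0,5.2,0,0,0],
    [2,0,0,5.2,0,0,0],
    [2,0,0,5.2,0,0,0],
  ],
)

```text
clock: 19.1
tool_pos: [0.6301, -0.2199, 0.0079]
orientation: [180.0, -0.0, -97.7]
force: [-1.6, 1.1, 2.5]
opening: 0.0292
```

```bash
echo "[0.63,-0.2195,0.008,-97.73]">cmd.json;python3 g.py .63,-.2195,.13,-97.75;  python3 g.py .522,-.008,.13,-97.75
```

```text
.63,-.2195,.13,-97.75 -> [  0.    0.  -12.2   0. ]
cmd [  0.63    -0.2195   0.13   -97.73  ]
.522,-.008,.13,-97.75 -> [-19.5   13.55   0.     0.  ]
cmd [ 5.220e-01 -8.000e-03  1.300e-01 -9.773e+01]
```

Emit:
move_arm(
  commands=[
    [2,0,0,-6.2,0,0,0],
    [2,0,0,-12.2,0,0,0],
    [2,-5,3.5,-12.2,0,0,0],
    [2,-10,7,-12.2,0,0,0],
    [2,-15,10.4,-12.2,0,0,0],
    [2,-19.5,13.55,-12.2,0,0,0],
    [2,-19.5,13.55,-9.2,0,0,0],
    [2,-19.5,13.55,-9.2,0,0,0],
  ],
)

```text
clock: 20.1
tool_pos: [0.5207, -0.0081, 0.0983]
orientation: [179.8, -0.1, -97.7]
force: [0.8, 1.2, 0.4]
opening: 0.0288
```

```bash
python3 snap.py 11; python3 - <<'E'
from h import *
s=load("side11");crop(s,230,160,340,250,7,"pics/s11.png")
for z in(.092,.112):print(proj(s,[.522,-.008,z]))
E
```

```text
20.2 [ 0.5226 -0.0087  0.1   ] [179.9911  -0.0266 -97.7382] [ 0.9176 -1.0103  0.4476] 0.02949736625628052
[283.45898233 202.49870718]
[283.49177065 196.25660547]
```

View pics/s11.png

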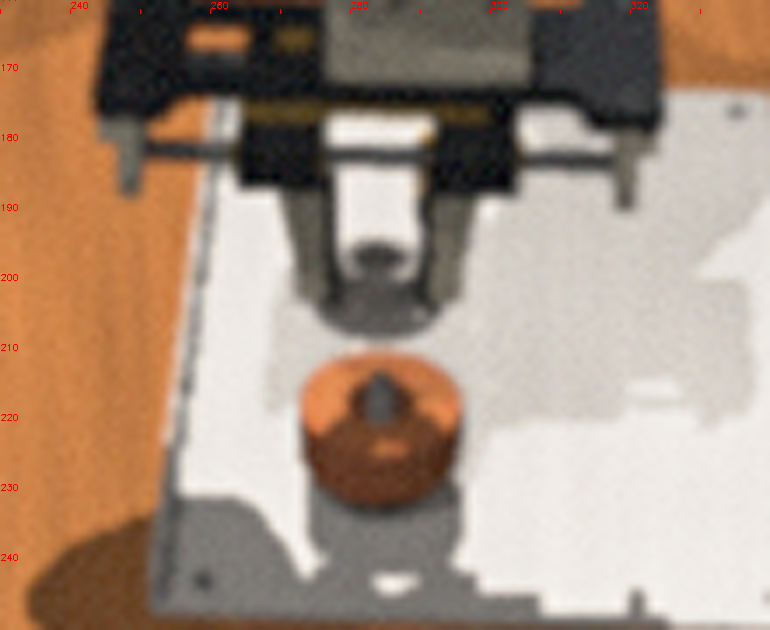

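The collar is held flange down with its hole at (284,196.7), in line with the stud at (284.3,214). Lowering.

Emit:
move_arm(
  commands=[
    [2,0,0,2,0,0,0],
    [2,0,0,3,0,0,0],
    [2,0,0,3.5,0,0,0],
    [2,0,0,3.8,0,0,0],
    [2,0,0,4.1,0,0,0],
    [2,0,0,4.3,0,0,0],
    [2,0,0,4.3,0,0,0],
    [2,0,0,4.3,0,0,0],
  ],
)

```text
clock: 21.2
tool_pos: [0.5224, -0.0084, 0.0567]
orientation: [-180.0, 0.0, -97.7]
force: [-0.5, -0.1, -0.1]
opening: 0.0291
```

```bash
python3 snap.py 12; python3 - <<'E'
from h import *
s=load("side12");crop(s,230,160,340,250,7,"pics/s12.png")
E
```

```text
21.3 [ 0.5224 -0.0084  0.0567] [-179.9875    0.0059  -97.7323] [-0.0119  0.908  -1.542 ] 0.028906648871148317
```

View pics/s12.png

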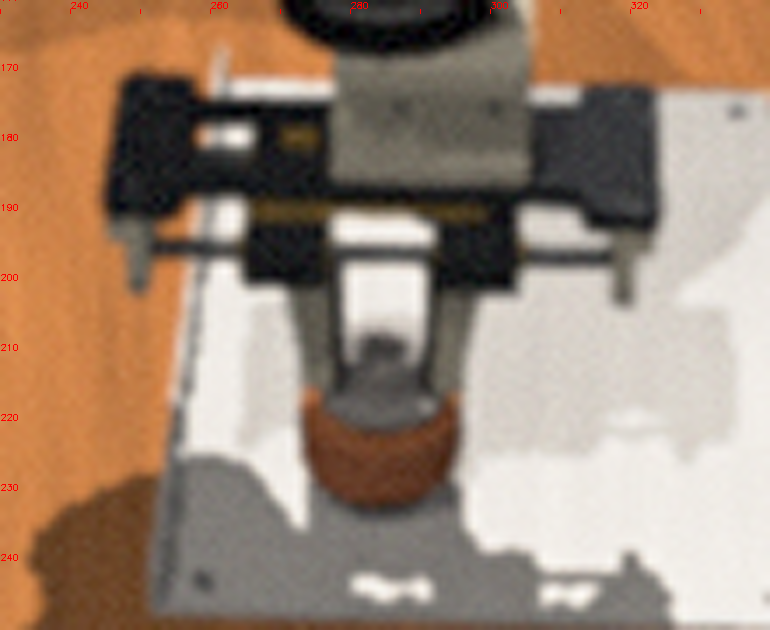

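Emit:
move_arm(
  commands=[
    [2,0,0,0.3,0,0,0],
    [2,0,0,0.45,0,0,0],
    [2,0,0,0.5,0,0,0],
    [2,0,0,0.55,0,0,0],
    [2,0,0,0.6,0,0,0],
    [2,0,0,0.6,0,0,0],
    [2,0,0,0.6,0,0,0],
    [2,0,0,0.6,0,0,0],
  ],
)

```text
clock: 22.3
tool_pos: [0.5223, -0.0085, 0.0517]
orientation: [-180.0, -0.0, -97.7]
force: [-4.5, 1.3, 13.8]
opening: 0.0296
```

Emit:
move_arm(
  commands=[
    [2,0,0,-0.1,0,0,0],
    [5.5,0,0,-0.1,0,0,0],
    [5.5,0,0,-0.1,0,0,0],
    [5.5,0,0,-0.1,0,0,0],
    [5.5,0,0,-3,0,0,0],
    [5.5,0,0,-8,0,0,0],
    [5.5,5,0,-8,0,0,0],
    [5.5,10,0,-8,0,0,0],
  ],
)

```text
clock: 23.3
tool_pos: [0.5092, -0.1081, 0.1314]
orientation: [-179.9, 0.0, -97.6]
force: [0.2, -0.4, -0.7]
opening: 0.0549
```

```bash
python3 snap.py 13; python3 - <<'E'
from h import *
s=load("side13");crop(s,230,160,340,250,7,"pics/s13.png");crop(s,235,305,295,360,12,"pics/s13b.png")
print(ray(s,265.7,350.5,0)+[0,.0175,0],ray(s,266,329.3,.05))
E
echo "[0.5086,-0.1071,0.131,-97.73]">cmd.json;python3 g.py .452,-.361,.11,-97.75
```

```text
23.4 [ 0.5077 -0.1106  0.1305] [179.9731  -0.0126 -97.9178] [-0.1378  0.9907  0.6187] 0.054886463078864973
[ 0.44939049 -0.36003288  0.        ] [ 0.45198141 -0.36252959  0.05      ]
.452,-.361,.11,-97.75 -> [25.92  2.19  2.1   0.  ]
cmd [  0.452  -0.361   0.11  -97.73 ]
```

View pics/s13.png

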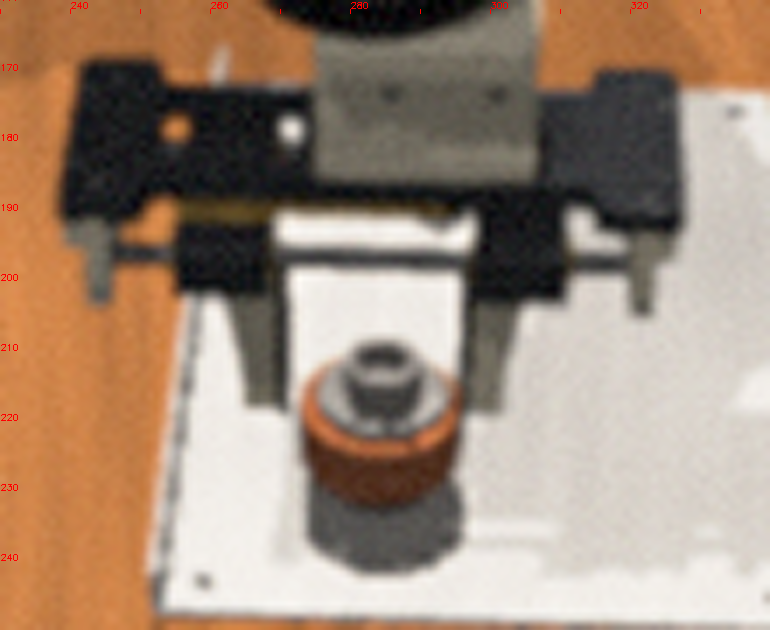

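View pics/s13b.png

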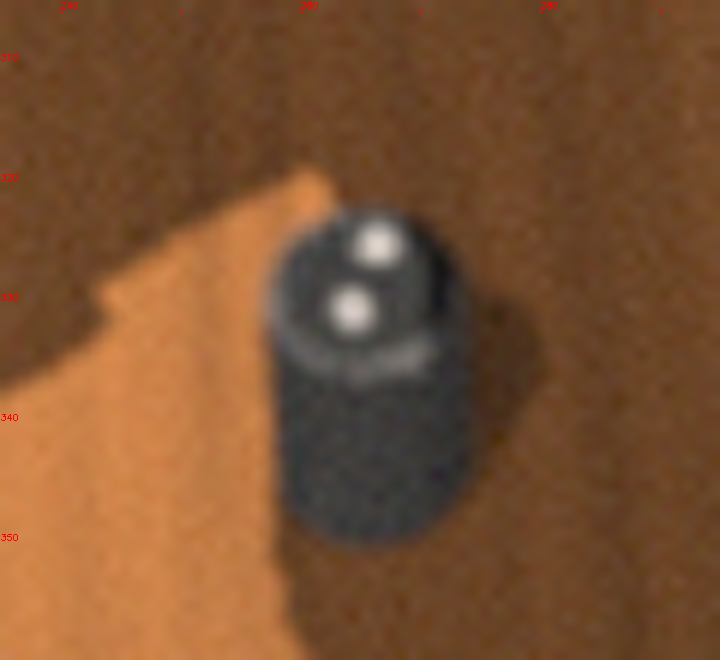

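The collar sits flat on the toroid with its hub up, at (284,214). The capacitor's top centre is near (266,329), with its base edge at row 350. Moving over it.

Emit:
move_arm(
  commands=[
    [6,5.5,0.5,0,0,0,0],
    [6,11,1,0,0,0,0],
    [6,16.5,1.5,0.5,0,0,0],
    [6,21.5,1.9,1,0,0,0],
    [6,25.92,2.19,2.1,0,0,0],
    [6,25.92,2.19,2.1,0,0,0],
    [6,25.92,2.19,2.1,0,0,0],
    [6,25.92,2.19,2.1,0,0,0],
  ],
)

```text
clock: 24.4
tool_pos: [0.4528, -0.3606, 0.1099]
orientation: [-180.0, -0.0, -97.7]
force: [0.2, 0.1, 0.1]
opening: 0.0602
```

```bash
python3 snap.py 14; python3 - <<'E'
from h import *
s=load("side14");crop(s,205,260,325,360,6,"pics/s14.png")
P=np.array([.452,-.361,.11])
ty=np.array([-.991,.135,0]);tx=np.array([-.135,-.991,0])
for a in(-.03,.03): print(proj(s,P+a*ty+.0095*tx))
E
```

```text
24.5 [ 0.4528 -0.3606  0.11  ] [-179.9613   -0.0071  -97.6481] [-0.5279  0.813  -0.0274] 0.060122301961786896
[280.62972496 313.86849525]
[249.51162608 312.81946701]
```

View pics/s14.png

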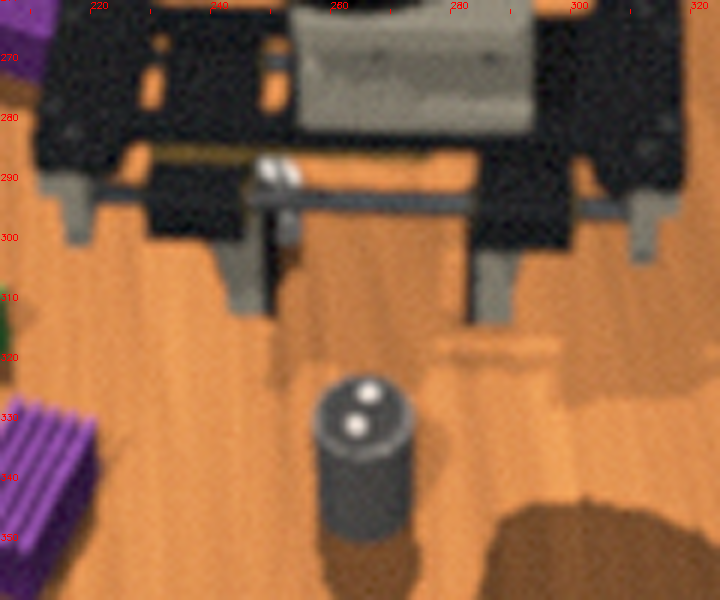

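Emit:
move_arm(
  commands=[
    [6,0,0.1,4,0,0,0],
    [6,0,0.1,8,0,0,0],
    [6,0,0.1,9.4,0,0,0],
    [6,0,0.1,9.4,0,0,0],
    [2.5,0,0.1,9.4,0,0,0],
    [2.5,0,0.1,9.4,0,0,0],
    [2.5,0,0.1,9.4,0,0,0],
    [2.5,0,0.1,9.4,0,0,0],
  ],
)

```text
clock: 25.5
tool_pos: [0.4514, -0.3614, 0.0164]
orientation: [-180.0, -0.0, -97.7]
force: [-1.2, 1.5, 7.4]
opening: 0.0347
```

```bash
python3 - <<'E'
from h import *
s=load("side0")
# block: top-face and base measurement in side view
S=load("side9")
crop(S,275,165,315,200,20,"pics/blk9.png"); crop(s,275,165,315,200,20,"pics/blk0.png")
E
```

```text
(no output)
```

View pics/blk0.png

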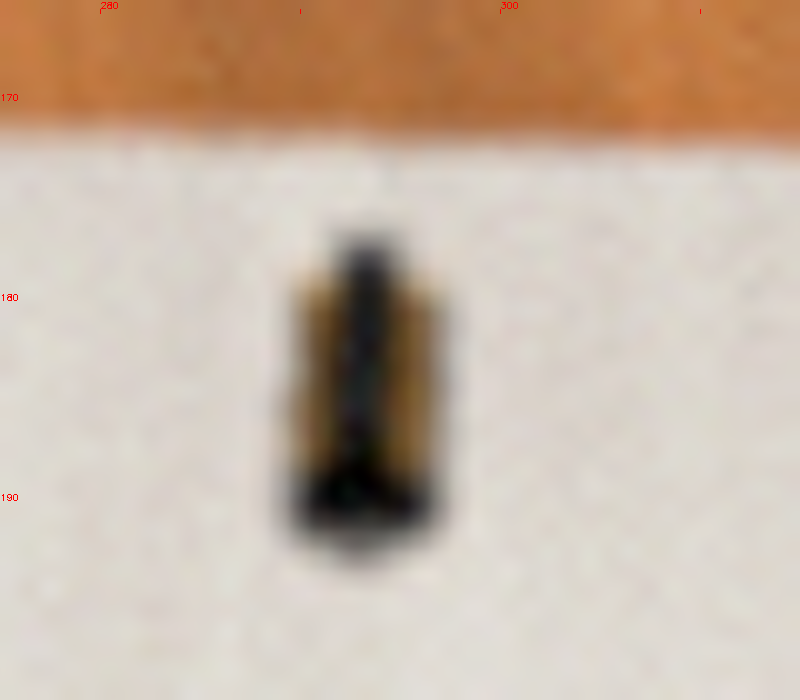

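```bash
python3 - <<'E'
from h import *
np.set_printoptions(precision=4,suppress=True)
s=load("side0");t=load("top0")
for nm,p,z in(("far top",(293.3,177.2),.021),("near top",(292.9,189),.021),("near bot",(292.9,191.9),.003)): print(nm,ray(s,*p,z))
print("top screws centre",ray(t,235.8,177.5,.0215))
for p in((228,173.6),(243.8,175.4),(227,179.4),(242.8,181.5)):print(ray(t,*p,.0215))
a=np.radians(-7.75);ex=np.array([np.cos(a),np.sin(a)]);ey=np.array([-ex[1],ex[0]])
P0=np.array([.522,-.0085]);
for B in([.5665,.17],[.5638,.18]): print((np.array(B)-P0)@ex,(np.array(B)-P0)@ey)
# stud/block in chassis coordinates by each camera
for c,st,b in(("top",(ray(t,307.6,194.7,.006)+0)[:2],ray(t,235.8,177.5,.0215)[:2]),):
    Q=np.mean([ray(t,*p,.003)[:2] for p in [(217.3,126.5),(336.7,141),(327,222),(206.3,207)]],0)
    print(c,(st-Q)@ex,(st-Q)@ey,(b-Q)@ex,(b-Q)@ey)
Q=np.mean([ray(s,*p,.003)[:2] for p in [(266,174.7),(334.3,176.3),(339.8,246),(258,243.7)]],0)
print("side chassis",Q,"stud",(P0-Q)@ex,(P0-Q)@ey)
for X in ([0,0,0],): pass
E
```

```text
far top [0.5722 0.1999 0.021 ]
near top [0.5643 0.1416 0.021 ]
near bot [0.5658 0.1515 0.003 ]
top screws centre [0.5636 0.18   0.0215]
[0.5738 0.1997 0.0215]
[0.5687 0.1598 0.0215]
[0.5591 0.2022 0.0215]
[0.5533 0.1624 0.0215]
0.020022641379856685 0.18287042908073917
0.01599879415417484 0.19241499054286892
top -0.04243982870225797 -0.09735294115956054 -0.02324670364986332 0.08771582057136305
side chassis [0.5762 0.0794] stud -0.04182122153253652 -0.09443183573160363
```

```bash
python3 - <<'E'
from h import *
np.set_printoptions(precision=4,suppress=True)
s=load("side0");t=load("top0")
a=np.radians(-7.75);ex=np.array([np.cos(a),np.sin(a)]);ey=np.array([-ex[1],ex[0]])
st=ray(t,309.2,194.4,.006)[:2];b=ray(t,235.8,177.5,.0215)[:2]
print(st,b,(b-st)@ex,(b-st)@ey)
Q=np.array([ray(t,*p,.003)[:2] for p in [(218.6,126.4),(338.4,141),(329,221.8),(207.8,207)]]);print(Q.mean(0));
for i,j in((1,0),(2,3)): d=Q[j]-Q[i];print(np.degrees(np.arctan2(-d[0],d[1])))
P0=np.array([.522,-.0085])
print("block true",P0+b-st, "mid",P0+(b-st)/2)
E
python3 g.py .451,-.361,.016,-97.73 >/dev/null; cat cmd.json
```

```text
[ 0.5204 -0.0049] [0.5636 0.18  ] 0.01793146124841023 0.1890080517813691
[0.575  0.0858]
-7.786291113875553
-7.63866492963479
block true [0.5653 0.1764] mid [0.5436 0.0839]
[0.45103093631733315, -0.3609635517491652, 0.016, -97.73]
```

Rereading the top crop corrected a 1.5 px offset in my earlier readings. Both views now put the block at about (0.566, 0.1755), so the capacitor goes at about (0.544, 0.0835).

```bash
python3 g.py .451,-.361,.15,-97.73 .475,-.245,.15,-97.73;python3 g.py  .544,.0835,.15,-97.73 .544,.0835,.06,-97.73
```

```text
.451,-.361,.15,-97.73 -> [  0.    0.  -13.4  -0. ]
.475,-.245,.15,-97.73 -> [-11.81  -0.82 -13.4   -0.  ]
cmd [  0.475  -0.245   0.15  -97.73 ]
.544,.0835,.15,-97.73 -> [-33.48  -2.41   0.    -0.  ]
.544,.0835,.06,-97.73 -> [-33.48  -2.41   9.    -0.  ]
cmd [ 5.440e-01  8.350e-02  6.000e-02 -9.773e+01]
```

Emit:
move_arm(
  commands=[
    [2.5,0,0,-4,0,0,0],
    [2.5,0,0,-9,0,0,0],
    [2.5,0,0,-13.4,0,0,0],
    [2.5,-3,-0.2,-13.4,0,0,0],
    [2.5,-6,-0.4,-13.4,0,0,0],
    [2.5,-9,-0.6,-13.4,0,0,0],
    [2.5,-11.81,-0.82,-13.4,0,0,0],
    [2.5,-11.81,-0.82,-13.4,0,0,0],
  ],
)

```text
clock: 26.5
tool_pos: [0.4757, -0.244, 0.1498]
orientation: [-180.0, 0.0, -97.6]
force: [-0.3, -0.9, -1.2]
opening: 0.0345
```

Emit:
move_arm(
  commands=[
    [2.5,-5.5,-0.4,0,0,0,0],
    [2.5,-11,-0.8,0,0,0,0],
    [2.5,-16.5,-1.2,0,0,0,0],
    [2.5,-22,-1.6,0,0,0,0],
    [2.5,-28,-2,0,0,0,0],
    [2.5,-33.48,-2.41,0,0,0,0],
    [2.5,-33.48,-2.41,4.5,0,0,0],
    [2.5,-33.48,-2.41,9,0,0,0],
  ],
)

```text
clock: 27.5
tool_pos: [0.5448, 0.0839, 0.0589]
orientation: [-179.9, 0.1, -97.7]
force: [0.5, 0.5, -1.5]
opening: 0.0344
```

```bash
python3 snap.py 15; python3 - <<'E'
from h import *
s=load("side15");crop(s,225,140,345,250,6,"pics/s15.png")
E
```

```text
27.6 [0.541  0.0815 0.0553] [179.5765  -0.2485 -97.7918] [-1.6774 -1.2561 -2.0296] 0.03423734826175583
```

View pics/s15.png

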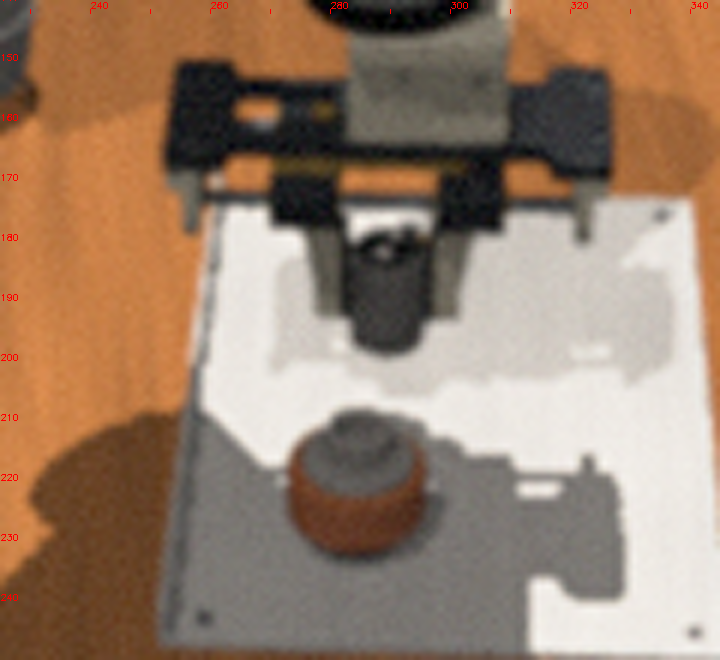

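The capacitor hangs upright at column 289, between the stud (284) and the block (293). Lowering it to the plate.

Emit:
move_arm(
  commands=[
    [2.5,0,0,0,0,0,0],
    [2.5,0,0,1.5,0,0,0],
    [2.5,0,0,3,0,0,0],
    [2.5,0,0,3.8,0,0,0],
    [2.5,0,0,4.1,0,0,0],
    [2.5,0,0,4.15,0,0,0],
    [2.5,0,0,4.2,0,0,0],
    [2.5,0,0,4.2,0,0,0],
  ],
)

```text
clock: 28.6
tool_pos: [0.5438, 0.0829, 0.0193]
orientation: [180.0, -0.0, -97.7]
force: [-8.4, -0.9, 21.2]
opening: 0.0341
```

Emit:
move_arm(
  commands=[
    [2.5,0,0,-0.1,0,0,0],
    [5,0,0,-0.1,0,0,0],
    [5,0,0,-0.1,0,0,0],
    [5,0,0,-0.1,0,0,0],
    [5,0,0,-5,0,0,0],
    [5,0,0,-10,0,0,0],
    [5,5,0,-12,0,0,0],
    [5,10,0,-12,0,0,0],
  ],
)

```text
clock: 29.6
tool_pos: [0.5319, -0.0162, 0.1397]
orientation: [-179.8, 0.1, -97.6]
force: [0.4, 0.1, -0.2]
opening: 0.0499
```

```bash
python3 snap.py 16; python3 - <<'E'
from h import *
np.set_printoptions(precision=4,suppress=True)
s=load("side16");t=load("top0")
crop(s,225,140,345,250,6,"pics/s16.png");crop(s,222,268,272,308,16,"pics/s16b.png")
C=np.array([ray(s,*p,.032)[:2] for p in((233.3,278),(244.8,274.5),(254.8,290.5),(242.3,295.2))]);print(C,C.mean(0))
for i,j in((0,3),(1,2)): d=C[j]-C[i];print(np.linalg.norm(d),np.degrees(np.arctan2(d[1],d[0])))
for i,j in((0,1),(3,2)): d=C[j]-C[i];print(np.linalg.norm(d),np.degrees(np.arctan2(d[1],d[0])))
C=np.array([ray(t,*p,.032)[:2] for p in((409.7,238.3),(404.7,227.8),(388.5,246.8),(384.7,236))]);print(C.mean(0))
for i,j in((2,0),(3,1)): d=C[j]-C[i];print(np.linalg.norm(d),np.degrees(np.arctan2(d[1],d[0])))
E
echo "[0.5306,-0.0157,0.138,-97.73]">cmd.json
```

```text
29.7 [ 0.5297 -0.019   0.1379] [179.9972   0.0075 -97.9059] [-0.2524 -0.1384 -0.1399] 0.049973223117841734
[[ 0.388  -0.1997]
 [ 0.4146 -0.1912]
 [ 0.435  -0.2419]
 [ 0.4069 -0.2529]] [ 0.4111 -0.2214]
0.056491556423513355 -70.44400871344897
0.05462298299215196 -67.98317173093682
0.027929409873394134 17.641049267919765
0.030275181478555537 21.421687035910068
[ 0.4084 -0.2187]
0.05664253700638545 -68.97948710864092
0.05372019802238644 -68.5016112434662
```

View pics/s16.png

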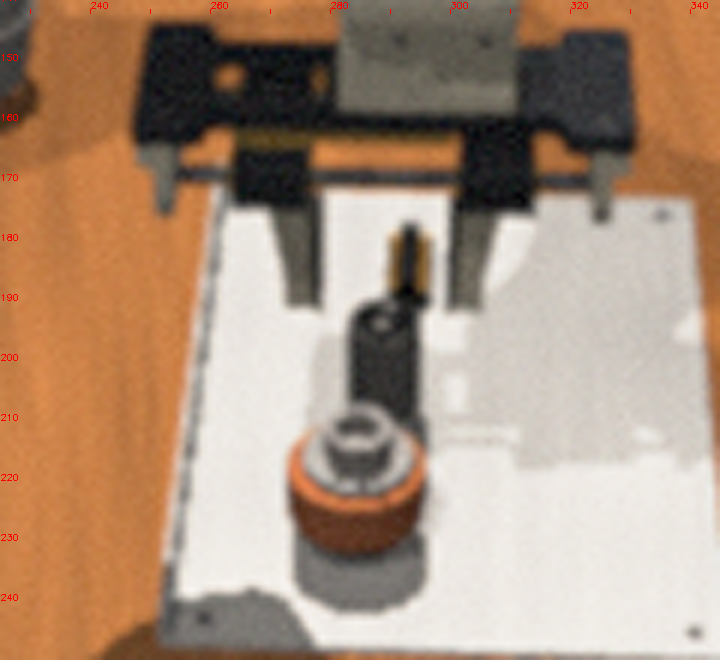

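View pics/s16b.png

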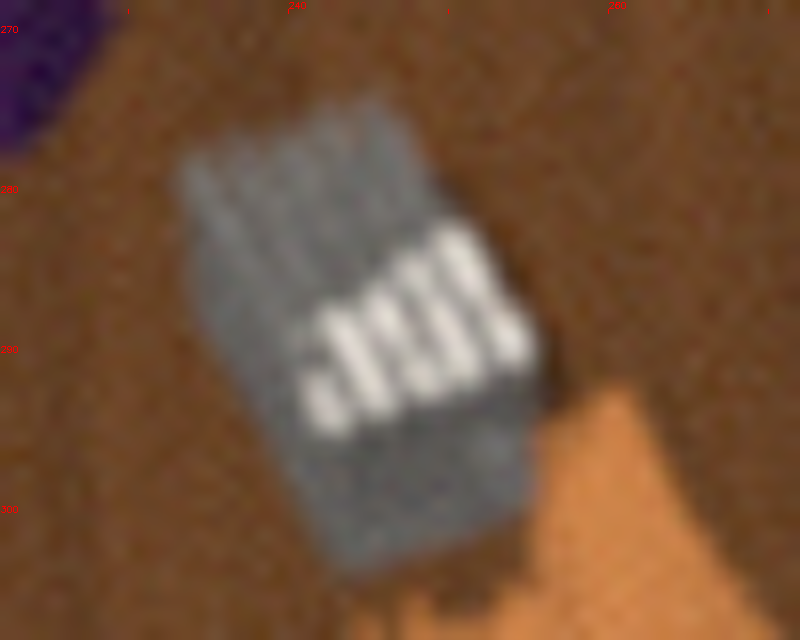

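The capacitor stands upright at about column 288, terminals up. The heat sink is centred near (0.4105, -0.221), long axis at -69°. Moving over it.

```bash
python3 g.py .4105,-.221,.08,-69
```

```text
.4105,-.221,.08,-69 -> [21.96   9.14   5.8   -0.501]
cmd [  0.4105  -0.221    0.08   -69.0248]
```

Emit:
move_arm(
  commands=[
    [6,5.5,2.3,0,0,0,-0.12],
    [6,11,4.6,0,0,0,-0.25],
    [6,16.5,6.9,0,0,0,-0.38],
    [6,21.96,9.14,2,0,0,-0.501],
    [6,21.96,9.14,5.8,0,0,-0.501],
    [6,21.96,9.14,5.8,0,0,-0.501],
    [6,21.96,9.14,5.8,0,0,-0.501],
    [6,21.96,9.14,5.8,0,0,-0.501],
  ],
)

```text
clock: 30.7
tool_pos: [0.4121, -0.2208, 0.0808]
orientation: [-179.9, -0.1, -68.9]
force: [0.0, -0.3, 0.6]
opening: 0.0601
```

```bash
python3 snap.py 17; python3 - <<'E'
from h import *
s=load("side17");crop(s,185,220,305,320,6,"pics/s17.png")
E
```

```text
30.8 [ 0.4117 -0.2208  0.0805] [-179.9096   -0.0491  -68.9567] [-0.4056  0.1147  0.2029] 0.060306537631308624
```

View pics/s17.png

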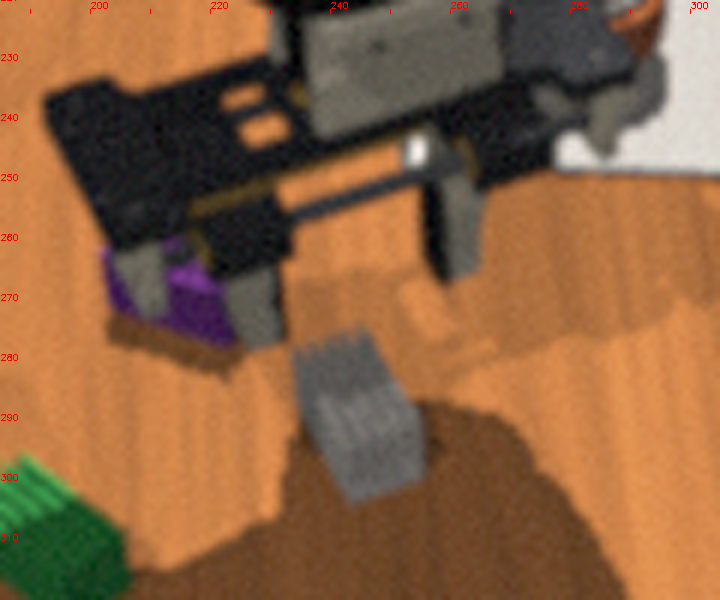

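Emit:
move_arm(
  commands=[
    [6,0,0,3.5,0,0,0],
    [6,0,0,6,0,0,0],
    [6,0,0,7,0,0,0],
    [6,0,0,7,0,0,0],
    [2,0,0,7,0,0,0],
    [2,0,0,7,0,0,0],
    [2,0,0,7,0,0,0],
    [2,0,0,7,0,0,0],
  ],
)

```text
clock: 31.8
tool_pos: [0.4108, -0.2213, 0.0099]
orientation: [-180.0, -0.0, -69.0]
force: [-1.6, 0.8, 4.4]
opening: 0.0298
```

```bash
python3 - <<'E'
import numpy as np
a=np.radians(-7.72);print(np.array([.566,.1755])+.061*np.array([np.cos(a),np.sin(a)]))
E
echo "[0.4105,-0.221,0.010,-69.025]">cmd.json
python3 g.py .4105,-.221,.15,-69.025 .47,-.05,.15,-97.72; python3 g.py .6264,.1673,.15,-97.72 .6264,.1673,.08,-97.72
```

```text
[0.62644712 0.16730574]
.4105,-.221,.15,-69.025 -> [  0.   0. -14.  -0.]
.47,-.05,.15,-97.72 -> [-13.84  -11.68  -14.      0.501]
cmd [ 4.70000e-01 -5.00000e-02  1.50000e-01 -9.77302e+01]
.6264,.1673,.15,-97.72 -> [-23.63 -12.57   0.    -0.  ]
.6264,.1673,.08,-97.72 -> [-23.63 -12.57   7.    -0.  ]
cmd [ 6.26400e-01  1.67300e-01  8.00000e-02 -9.77302e+01]
```

Emit:
move_arm(
  commands=[
    [2,0,0,-5,0,0,0],
    [2,0,0,-10,0,0,0],
    [2,0,0,-14,0,0,0],
    [2,-3.5,-2.9,-14,0,0,0.13],
    [2,-7,-5.8,-14,0,0,0.26],
    [2,-10.5,-8.8,-14,0,0,0.39],
    [2,-13.84,-11.68,-14,0,0,0.501],
    [2,-13.84,-11.68,-14,0,0,0.501],
  ],
)

```text
clock: 32.8
tool_pos: [0.4709, -0.048, 0.1495]
orientation: [-180.0, 0.0, -97.6]
force: [-0.4, -0.6, -1.7]
opening: 0.0298
```

Emit:
move_arm(
  commands=[
    [2,-5,-2.7,0,0,0,0],
    [2,-10,-5.3,0,0,0,0],
    [2,-15,-8,0,0,0,0],
    [2,-20,-10.7,0,0,0,0],
    [2,-23.63,-12.67,0,0,0,0],
    [2,-23.63,-12.67,3.5,0,0,0],
    [2,-23.63,-12.67,7,0,0,0],
    [2,-23.63,-12.67,7,0,0,0],
  ],
)

```text
clock: 33.8
tool_pos: [0.6252, 0.1651, 0.0763]
orientation: [179.7, -0.2, -97.8]
force: [-0.1, 0.0, -0.8]
opening: 0.0299
```

```bash
python3 snap.py 18; python3 - <<'E'
from h import *
s=load("side18");crop(s,250,120,370,220,6,"pics/s18.png")
t=load("top18");crop(t,200,110,300,200,6,"pics/t18.png")
E
```

```text
33.9 [0.6279 0.1663 0.0802] [-179.9941   -0.0305  -97.7223] [-0.387  -0.2595  0.1666] 0.030089572405531687
```

View pics/s18.png

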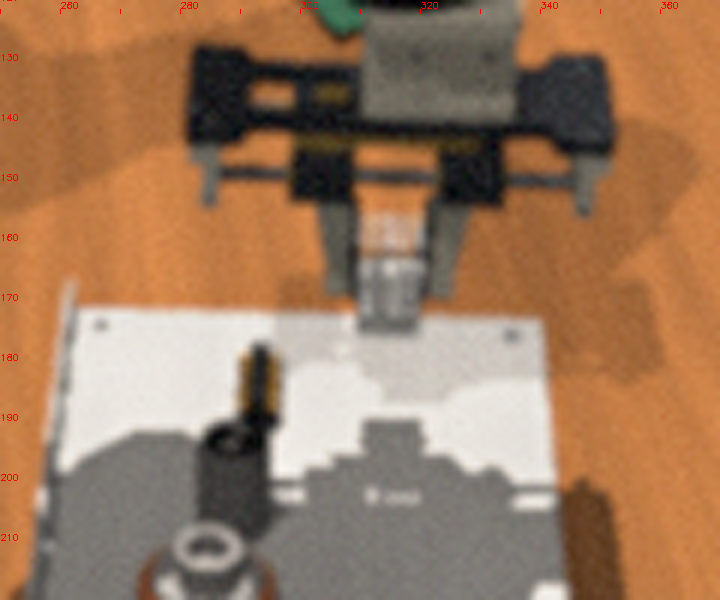

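View pics/t18.png

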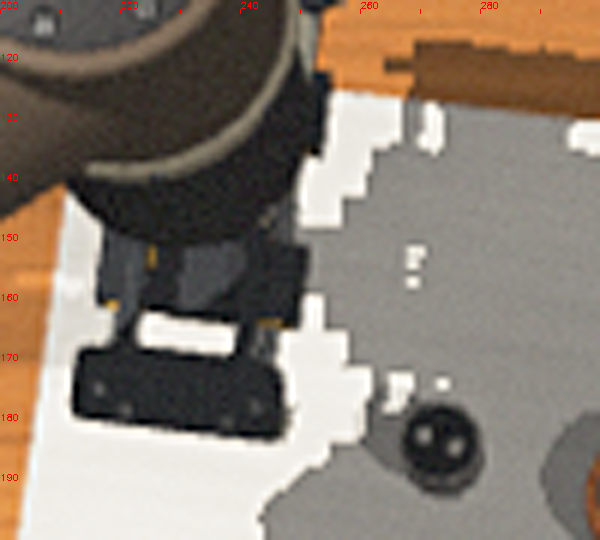

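The heat sink is held fins up at columns 309–320, right of the block at 290–297. Lowering it, then opening only a little so the front finger clears the block.

Emit:
move_arm(
  commands=[
    [2,0,0,3,0,0,0],
    [2,0,0,5,0,0,0],
    [2,0,0,6,0,0,0],
    [2,0,0,6.5,0,0,0],
    [2,0,0,6.6,0,0,0],
    [2,0,0,6.7,0,0,0],
    [2,0,0,6.75,0,0,0],
    [2,0,0,6.75,0,0,0],
  ],
)

```text
clock: 34.9
tool_pos: [0.628, 0.1671, 0.013]
orientation: [-179.9, 0.0, -97.7]
force: [-1.2, -0.4, 5.7]
opening: 0.0299
```

```bash
python3 snap.py 19; python3 - <<'E'
from h import *
s=load("side19");crop(s,270,150,340,205,11,"pics/s19.png")
E
```

```text
35.0 [0.628  0.1671 0.013 ] [-179.9398    0.0329  -97.7173] [-2.5752  0.7906  6.1898] 0.029793499749433655
```

View pics/s19.png

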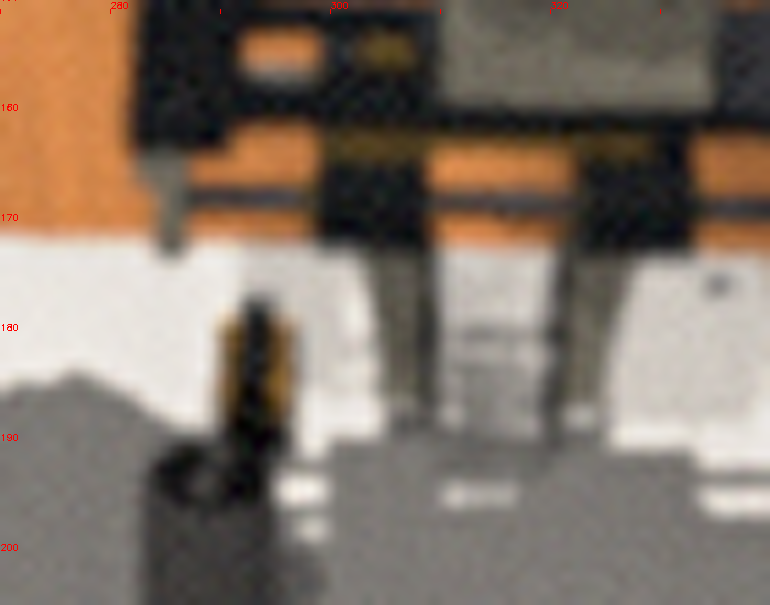

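Emit:
move_arm(
  commands=[
    [2,0,0,0,0,0,0],
    [4.2,0,0,0,0,0,0],
    [4.2,0,0,0,0,0,0],
    [4.2,0,0,0,0,0,0],
    [4.2,0,0,-3,0,0,0],
    [4.2,0,0,-8,0,0,0],
    [4.2,0,0,-13,0,0,0],
    [4.2,0,0,-18,0,0,0],
  ],
)

```text
clock: 36.0
tool_pos: [0.6273, 0.1668, 0.1936]
orientation: [180.0, -0.0, -97.7]
force: [0.4, 0.9, -0.0]
opening: 0.0422
```

```bash
echo "[0.6274,0.1672,0.1925,-97.73]">cmd.json; python3 g.py .46,.45,.25,-97.73
```

```text
.46,.45,.25,-97.73 -> [-25.77  20.39  -5.75  -0.  ]
cmd [  0.46   0.45   0.25 -97.73]
```

Emit:
move_arm(
  commands=[
    [4.2,-5.2,4.1,-2,0,0,0],
    [4.2,-10.4,8.2,-4,0,0,0],
    [4.2,-15.6,12.3,-5.75,0,0,0],
    [4.2,-20.8,16.4,-5.75,0,0,0],
    [4.2,-25.77,20.39,-5.75,0,0,0],
    [4.2,-25.77,20.39,-5.75,0,0,0],
    [4.2,-25.77,20.39,-5.75,0,0,0],
    [4.2,-25.77,20.39,-5.75,0,0,0],
  ],
)

```text
clock: 37.0
tool_pos: [0.4605, 0.4489, 0.2494]
orientation: [180.0, -0.0, -97.8]
force: [-0.4, -0.4, -0.0]
opening: 0.0424
```

```bash
python3 snap.py 20; python3 - <<'E'
from h import *
s=load("side20");crop(s,245,160,355,255,7,"pics/s20.png")
t=load("top20");crop(t,195,115,355,235,5,"pics/t20.png")
crop(t,0,0,560,420,1,"pics/t20f.png")
E
```

```text
37.1 [0.4609 0.4486 0.2496] [-179.9995   -0.0131  -97.818 ] [ 0.1866  0.1385 -0.6165] 0.041707003245710444
```

View pics/s20.png

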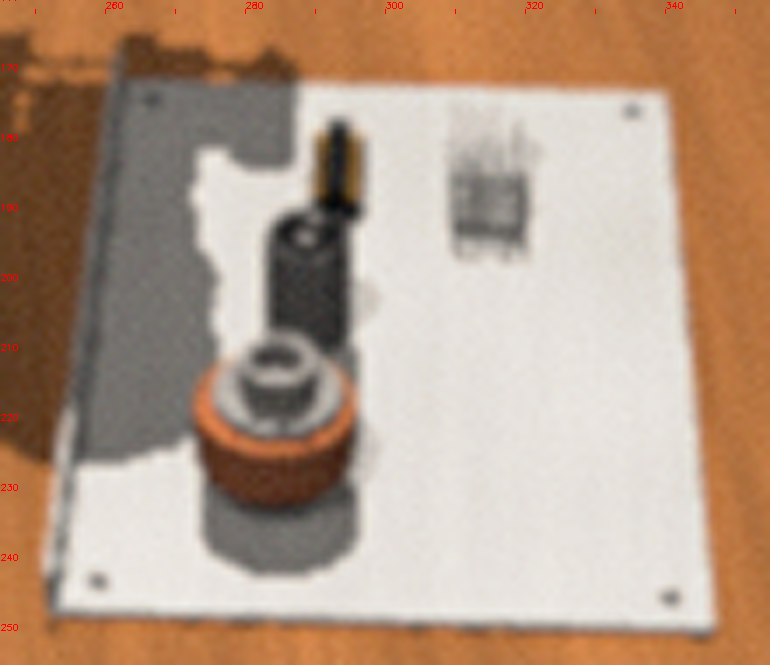

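View pics/t20.png

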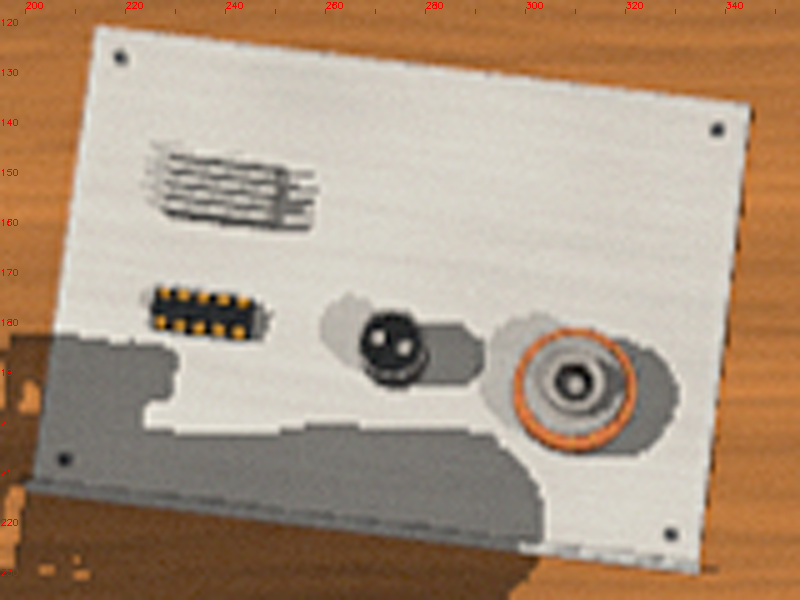

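View pics/t20f.png

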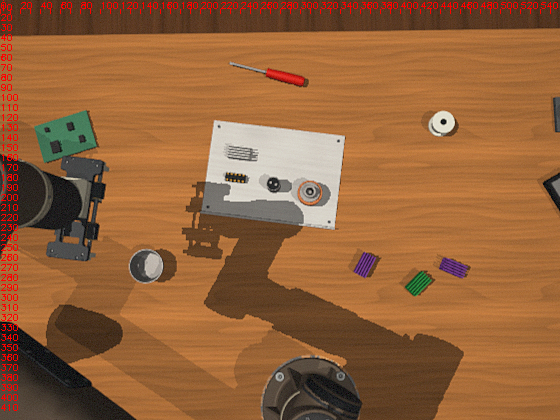

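```bash
python3 - <<'E'
from h import *
np.set_printoptions(precision=4,suppress=True)
s=load("side20");t=load("top20")
for nm,S,r,k in(("t",t,(215,135,265,190),14),("s",s,(285,165,335,205),15)):
    x0,y0,x1,y1=r
    g=cv2.cvtColor(S["frame"],cv2.COLOR_RGB2GRAY)[y0:y1,x0:x1].astype(float)
    g=np.clip((g-110)/(245-110),0,1)**3*255
    im=cv2.resize(g.astype(np.uint8),None,fx=k,fy=k,interpolation=cv2.INTER_CUBIC);im=cv2.cvtColor(im,cv2.COLOR_GRAY2BGR)
    for x in range(x0,x1,5):cv2.putText(im,str(x),((x-x0)*k,10),0,.35,(0,0,255))
    for y in range(y0,y1,5):cv2.putText(im,str(y),(0,(y-y0)*k+5),0,.35,(0,0,255))
    cv2.imwrite(f"pics/e20{nm}.png",im)
a=np.radians(-7.72);ex=np.array([np.cos(a),np.sin(a)]);ey=np.array([-ex[1],ex[0]])
st=ray(t,310,191.2,.064)[:2];c=ray(t,274,183.,.053)[:2];b=ray(t,235.8,177.5,.0215)[:2]
print(st,c,b,"cap rel stud",(c-st)@ex,(c-st)@ey,"blk rel stud",(b-st)@ex,(b-st)@ey)
E
```

```text
[ 0.5215 -0.0048] [0.5442 0.0829] [0.5636 0.18  ] cap rel stud 0.010694639310671461 0.08996544994028569 blk rel stud 0.01696531456398504 0.18880903365794208
```

View pics/e20t.png

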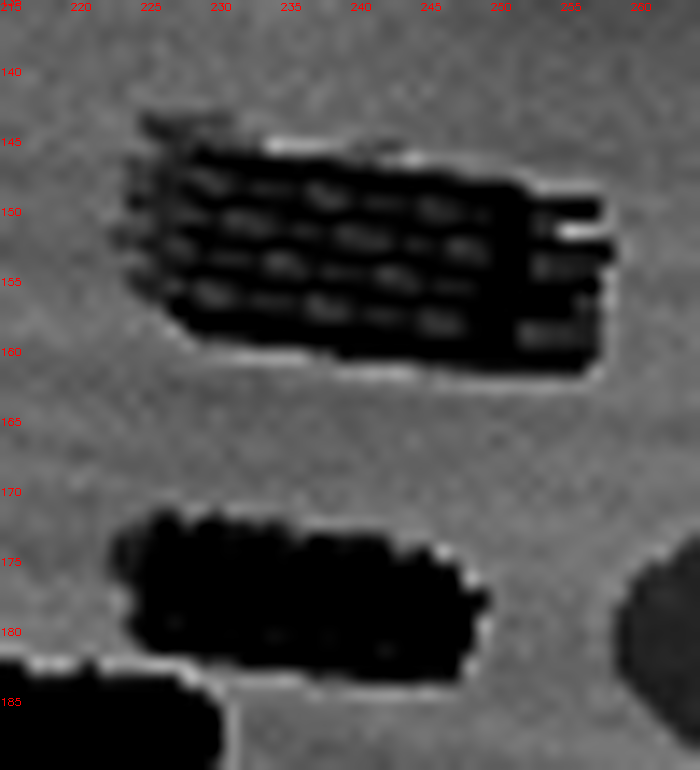

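View pics/e20s.png

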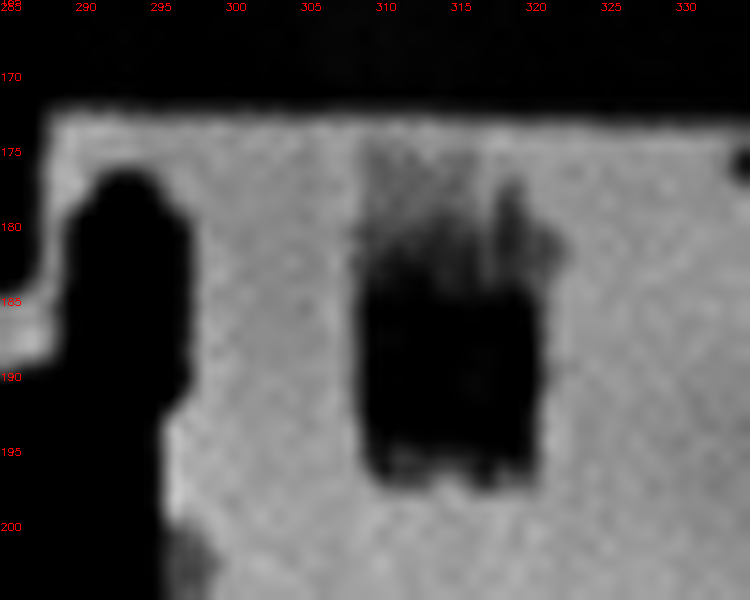

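```bash
python3 - <<'E'
from h import *
s=load("side20");t=load("top20")
a=np.radians(-7.72);ex=np.array([np.cos(a),np.sin(a),0])
h=ray(t,240,160.4,.003);b=ray(t,240,173.5,.021);print("top gap",(h-b)@ex)
h=ray(s,308.8,194,.005);b=ray(s,296.7,191,.003);print("side gap",(h-b)@ex,h,b)
h=ray(s,308.8,187,.035);print((h-b)@ex)
l=[ray(t,230,159.6,.003),ray(t,254,161.7,.003)];d=l[0]-l[1];print("hs yaw",np.degrees(np.arctan2(-d[0],d[1])))
# hs ends vs block ends along y
ey=np.array([-ex[1],ex[0],0]);
hc=np.array([.628,.167,0]);print("arm hs centre rel block", (hc-[.567,.1755,0])@ex,(hc-[.567,.1755,0])@ey)
for c0,c1,z,nm in((227.5,257,.02,"hs"),): print(nm)
print(ray(t,257.3,157,.003)@ey,ray(t,227,152,.035)@ey, "blk",ray(t,235.8,177.5,.0215)@ey)
E
```

```text
top gap 0.03622062009383268
side gap 0.03525504488928651 [0.61015836 0.13459438 0.005     ] [0.57732852 0.15486323 0.003     ]
0.03412149030530355
hs yaw -5.756345343095639
arm hs centre rel block 0.061588941342687366 -0.00022870130524518491
hs
0.2086195908082001 0.2829513723700497 blk 0.2540906120221212
```

The final views show everything in place. The gap measures 35–36 mm, and the tin at (146,266) and reel at (443,123) are unmoved. Handing in.

```bash
python3 -c "
from plant import job
print(job.close_job())"
```

```text
the job is handed in; nothing more can be done
None
```

I laid out the power supply as asked and handed it in at about 37 s on the robot's clock. The arm was clear of everything and the gripper was empty.

- **Stack:** the pad, the toroid and the collar, hub up, went onto the stud in that order. Each met its support within 1–2 mm of the expected height, and the last side view shows them flat on one another.
- **Capacitor:** it stands upright, terminals up, between the stud and the terminal block. By the arm's own readings it is within about 1–2 mm of the midpoint. The top view puts it about 5 mm off, towards the stud.
- **Heat sink:** it sits fins up behind the block. The gap measured 34–35 mm in the side view and about 36 mm in the top view. It was set down with the gripper squared to the chassis to within about 0.1°. A short edge in the top view read about 2° off, which I put down to pixel coarseness and did not correct.
- **Bystanders:** the tin, the solder reel and the look-alikes are where they started in the last top view.

**Disagreements between checks:**
- The two cameras differed by about 5 mm sideways at the chassis, so I relied on the side camera, which agreed with the arm.
- Both cameras put the stud and block about 188 mm apart sideways, not the stated 200 mm or so. I used the measured positions.

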